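# Make up the kit tray for a guitar glue-up

### The job

Make up the kit tray for the next guitar: seat the neck block with the mortise notch in the rectangular pocket, lay the finished bridge (stepped, with saddle slot and pin holes) flat, right way up, in the long open bay, and stand the two round-ended spool clamps upright in the two round pockets, one in each. Leave the look-alikes (the block without a notch, the plain bar bridge blank and the clamp with square ends) standing where they are on the bench.

Things in the scene. Friction and masses are not known exactly. Their poses are not given: they have to be found in the camera images.
- neck_block_c (a point): Neck block to be placed: mid-brown wood, 62 mm (x) by 46 mm (y) by 44 mm tall, with a notch (mortise) 22 mm wide in y and 24 mm deep cut through its full height in the middle of its +x face; the two y faces are whole. About 90 g. Point at its centre, 22 mm above its underside; z up. Its long axis x starts within about 45 degrees of straight ahead.
- plain_block_c (a point): Look-alike, not to be moved: solid block of the same wood and size (62 by 46 by 44 mm) without a notch. Point at its centre, 22 mm above its underside.
- bridge_c (a point): Finished guitar bridge to be placed: dark wood, lying flat, 140 mm long (x); the middle 64 mm is 34 mm wide (y) and 12 mm thick, the two wings are 22 mm wide and 8 mm thick; a dark saddle slot and a row of six pin holes on top. About 50 g. Point at its centre, 6 mm above its underside; z up. Its long axis x starts within about 45 degrees of straight ahead.
- bridge_blank_c (a point): Look-alike, not to be moved: plain rectangular bar of the same dark wood, 140 (x) by 34 (y) by 12 mm, no wings, slot or holes. Point at its centre, 6 mm above its underside.
- clamp_a_c (a point): Round spool clamp to be placed, standing upright, 64 mm tall: brown wooden disc of 40 mm diameter from 0 to 18 mm above its foot, 8 mm steel rod, a second 40 mm disc from 36 to 56 mm, brass wing nut on top (18 mm wide) to 64 mm. About 80 g. Gripped by its upper disc. Point on its axis, 32 mm above its foot (14 mm below the middle of the upper disc); z up.
- clamp_b_c (a point): The second round spool clamp to be placed, identical to the first; either may go in either round pocket. Point on its axis, 32 mm above its foot.
- square_clamp_c (a point): Look-alike, not to be moved: clamp of the same height and brown wood, but with two square ends (40 by 40 mm) in place of discs. Point on its axis, 32 mm above its foot.
- bay_block: Target of the neck block: fixed plywood insert, 180 (x) by 100 mm (y), one of three side by side along y, in any order, in a tray with an 18 mm rim; origin at the centre of its underside, 6 mm above the bench; it is 20 mm high with one rectangular pocket in its middle, 78 mm (x) by 62 mm (y), 16 mm deep (pocket floor 4 mm above the origin, 10 mm above the bench, stained dark).
- bay_bridge: Target of the bridge: fixed plywood insert, 180 (x) by 100 mm (y), one of three side by side along y, in any order, in a tray with an 18 mm rim; origin at the centre of its underside, 6 mm above the bench; an open shallow box, inside 172 mm (x) by 92 mm (y), floor 4 mm above the origin (10 mm above the bench), walls 4 mm thick and 14 mm high from the origin. The bridge lies lengthwise along x.
- bay_clamps: Target of the two round clamps: fixed plywood insert, 180 (x) by 100 mm (y), one of three side by side along y, in any order, in a tray with an 18 mm rim; origin at the centre of its underside, 6 mm above the bench; it is 20 mm high with two round pockets of 58 mm diameter, 16 mm deep (floors 4 mm above the origin, 10 mm above the bench, stained dark), centred at x = -45 mm and x = +45 mm, y = 0.
Things that resemble listed ones, but are neither listed nor needed, are in the scene too. What is shaped like the part that bears clamp_b_c but blue is not meant. What is shaped like the part that bears bridge_c but turquoise is not meant.

How it is judged:
By the outcome, as a careful person would: the job done as asked, in the order asked, and still so for the second after the job is handed in, with the robot touching nothing.
It also fails if it takes over 120 s, if anything falls off the work surface, if the arm or the gripper's body presses on something with over 40 N, if the wrist force passes 120 N, or if a joint passes its speed limit or range.

### The arm

A 6-joint arm with a two-finger parallel gripper is mounted at the origin on the work surface. World frame = base frame: x ahead of the robot, y to its left, z up, the work surface at z = 0. Lengths are in m, angles in degrees, forces in N, time in s.
With the tool pointing down it reaches from about 0.375 to 0.9 m from the base axis. Payload 3.1 kg.
Tool frame: the origin (TCP) lies at the very end of the fingers, on their centre line; the grasp point (between the pads) lies 19 mm behind it; x points along the fingers, z is the direction in which the jaws open and shut, and the axes are right-handed (so a half turn about x gives the same grasp; the last joint's range is limited). The gripper opens to 87 mm and grips with 3 to 60 N. Pads are 19 mm wide; open, the fingers measure 117 mm over their backs; the gripper's body (75 mm by 190 mm) begins 51 mm behind the grasp point.
Start: joints at [64.601, 30.224, 82.088, -0, 67.689, -10.227], TCP at [0.164, 0.603, 0.223] pointing down, gripper open.
Joint ranges: [-176.69, 176.69], [-43.24, 126.21], [12.49, 139.97], [-82, 262], [0, 151.66], [-163.58, 163.58]. Speed limits (degrees/s): [159.86, 159.86, 180, 180, 180, 180].

### API

Orientations are given as a 3x3 rotation matrix whose columns are the frame's x, y, z axes.
In Python, from rig import bot gives the robot as it stands.
- The arm moves only by the tool send_rows, never from a script. Its arguments are lists of equal length, an entry for each row: "fingers": the opening, from 0 (shut) to 1 (fully open); "dp": the shift along the world's x, y, z in mm, a list of three; "turn": the turn, a rotation vector about the world's x, y, z in rad, a list of three. In form: {"fingers": [fingers, ...], "dp": [[tx, ty, tz], ...], "turn": [[rx, ry, rz], ...]}. A call has 1 to 10 rows; each row is the pose to reach, as a shift and turn from the pose measured when the call began; what a row does not reach only later rows make up. A row lasts 1/12 s, in which the tool goes at most 41.7 mm and 7.16 degrees, less where a joint would pass 70% of its speed; a pose out of reach is approached as far as the arm can. A call with a gripper value outside its range is refused whole. The fingers move at their own pace and stop on an object; the grip force is fixed at half the most. Time passes only in rows, so rows that repeat a pose let the fingers close. It gives the time, the measured TCP pose, the force and the opening at its end, in the units of the state.
- bot.read_state(): the state, without advancing time (a new reading comes with each control period).
- bot.capture(name): name is "scene" or "top"; returns a dict with "img" (384x512x3 uint8, blue, green, red), "z_map" (384x512 float32, m along the optical axis (not along the pixel's ray), 0 where there is no reading), "mtx" (3x3 intrinsics, pixels), "k1" (the pictures are not rectified: a ray, as slopes to the right and down, at radius r is drawn at 1 + k1 r^2 times it, then the intrinsics apply), "origin" and "orientation" of the camera in the world. Camera axes: x right, y up, looking along -z (the intrinsics and any distortion apply to the point x, -y, -z); pixel columns grow to the right and rows downward; lengths in m; the calibration is good to about 2 mm. A picture is of the moment at which its call begins.
- bot.hand_in(): hands the job in, once; it reports no verdict.
The state is a dict: "time_s": time; "joint_positions": joint angles; "qvel": joint speeds; "tau": joint torques, N m; "position": TCP position; "tcp_rot": TCP orientation; "force": force on the tool from outside, world axes, zero at the start; "moment": the same for the moment, N m; "opening": opening from 0.0 (shut) to 1.0 (fully open).
Only numpy, scipy, OpenCV 4.12 (cv2) and the standard library are available. Lean on these libraries where they do the work, as an engineer would, in place of code of your own. Each camera call takes 0.05 s, during which the arm holds its last target.

## Working session

There is one attempt and no reset: what is moved stays moved. The work goes in short steps, Python scripts to look and compute and a tool call to move; the robot and the scene stay as the last step left them, time stands still between calls to the robot, and variables do not carry over. Pictures are saved under pics/ and viewed, and the job is handed in when it is done.

Besides the shell and the picture viewer there is one more tool, called after "Emit:" as name(argument=value, ...), one argument or row to a line, values as JSON. send_rows: Moves the arm, as the interface text tells. Its arguments: {"type":"object","properties":{"fingers":{"type":"array","items":{"type":"number"}},"dp":{"type":"array","items":{"type":"array","items":{"type":"number"}}},"turn":{"type":"array","items":{"type":"array","items":{"type":"number"}}}},"required":["fingers","dp","turn"]}

```bash
ls; mkdir -p pics
cat > h.py <<'E'
import numpy as np, cv2
from rig import bot
def snap(name,tag):
    c=bot.capture(name); cv2.imwrite(f'pics/{tag}.png',c['img']); np.savez(f'pics/{tag}.npz',**c); return c
def load(tag): return dict(np.load(f'pics/{tag}.npz'))
def px2w(c,u,v,z=None):
    """pixel -> world; z: plane height, or None to use depth"""
    m=c['mtx'];K=float(c['k1']);
    p=np.array([(u-m[0,2])/m[0,0],(v-m[1,2])/m[1,1]]); q=p.copy()
    for _ in range(20): q=p/(1+K*(q@q))
    d=np.array([q[0],-q[1],-1.]); R=c['orientation']; o=c['origin']
    w=R@d
    s=float(c['z_map'][int(round(v)),int(round(u))]) if z is None else (z-o[2])/w[2]
    return o+s*w
def cloud(c):
    m=c['mtx'];K=float(c['k1']);H,W=c['z_map'].shape
    U,V=np.meshgrid(np.arange(W),np.arange(H))
    p=np.stack([(U-m[0,2])/m[0,0],(V-m[1,2])/m[1,1]],-1);q=p.copy()
    for _ in range(20): q=p/(1+K*(q**2).sum(-1,keepdims=True))
    d=np.stack([q[...,0],-q[...,1],-np.ones((H,W))],-1)*c['z_map'][...,None]
    return d@c['orientation'].T+c['origin']
def w2px(c,P):
    x=(np.asarray(P)-c['origin'])@c['orientation']; a=np.array([x[0],-x[1]])/-x[2]
    a=a*(1+float(c['k1'])*(a@a)); m=c['mtx']
    return m[0,0]*a[0]+m[0,2],m[1,1]*a[1]+m[1,2]
def crop(tag,u0,v0,u1,v1,k,out):
    im=cv2.imread(f'pics/{tag}.png')[v0:v1,u0:u1]
    cv2.imwrite(f'pics/{out}.png',cv2.resize(im,None,fx=k,fy=k,interpolation=cv2.INTER_CUBIC))
E
python3 - <<'E'
from h import *
for n in ('scene','top'):
    c=snap(n,n+'0'); print(n,c['mtx'].tolist(),c['k1'],c['origin'],c['orientation'].round(3).tolist())
    i=cv2.imread(f'pics/{n}0.png');cv2.imwrite(f'pics/{n}0b.png',cv2.resize(i,(768,576),interpolation=cv2.INTER_CUBIC))
s=bot.read_state();print(s)
E
```

```text
pics
scene [[359.830150525484, 0.0, 256.2087769916442], [0.0, 359.830150525484, 197.9959237053721], [0.0, 0.0, 1.0]] 0.028367896862649972 [0.99083393 0.11366506 0.90667108] [[0.03, -0.862, 0.506], [1.0, 0.027, -0.013], [-0.003, 0.506, 0.862]]
top [[449.2623968627391, 0.0, 257.88948095117763], [0.0, 449.2623968627391, 190.74117503000386], [0.0, 0.0, 1.0]] -0.16375380812377663 [0.32000993 0.12456527 1.28899952] [[0.028, 0.99, -0.14], [-1.0, 0.029, 0.01], [0.014, 0.139, 0.99]]
{'time_s': 0.1, 'joint_positions': array([ 6.45993031e+01,  3.02731782e+01,  8.21478202e+01,  3.33306286e-04,
        6.76884930e+01, -1.02252547e+01]), 'qvel': array([ 0.09060706, -0.0522489 , -0.10673874,  0.18369001, -0.06681812,
       -0.02476299]), 'tau': array([-2.74668009e-04, -4.40982163e+01, -1.77149606e+01,  6.34884741e-02,
        5.33724285e-02, -4.68135363e-05]), 'position': array([0.16327851, 0.60263055, 0.22168122]), 'tcp_rot': array([[-8.24570417e-04, -9.65128062e-01,  2.61776897e-01],
       [-1.72394025e-03,  2.61777969e-01,  9.65126584e-01],
       [-9.99998174e-01,  3.44527099e-04, -1.87967748e-03]]), 'force': array([ 0.25599451,  0.2337397 , -0.07545398]), 'moment': array([0.01997555, 0.02463965, 0.00346876]), 'opening': 1.0012444794169484}
```

View pics/scene0b.png

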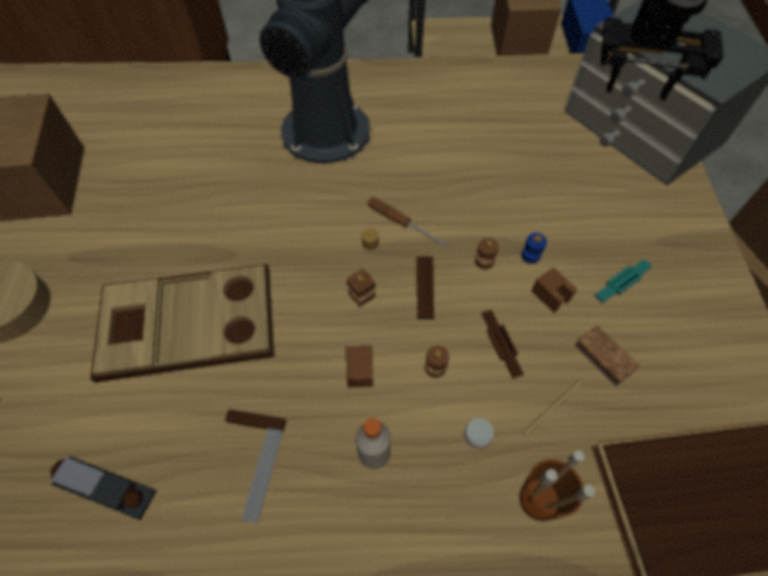

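View pics/top0b.png

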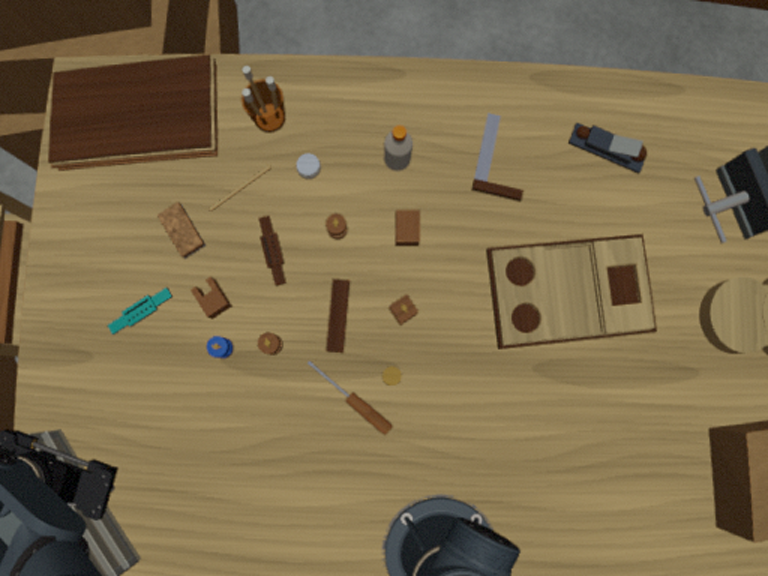

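Run:
```python
from h import *
crop('top0',95,130,225,245,6,'t_left')
crop('top0',215,130,445,240,3.4,'t_right')
crop('scene0',220,140,440,260,3.6,'s_c')
```

```text
(no output)
```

View pics/t_left.png

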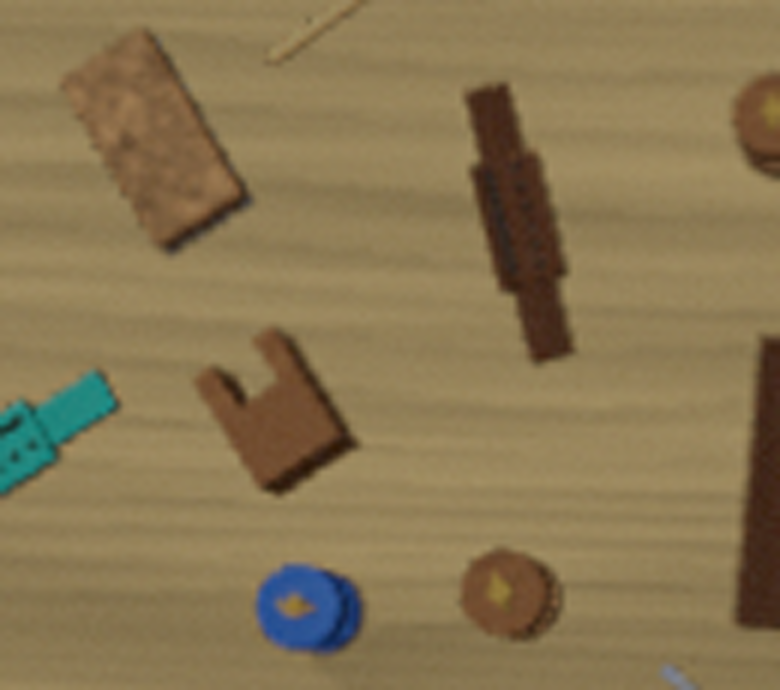

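View pics/t_right.png

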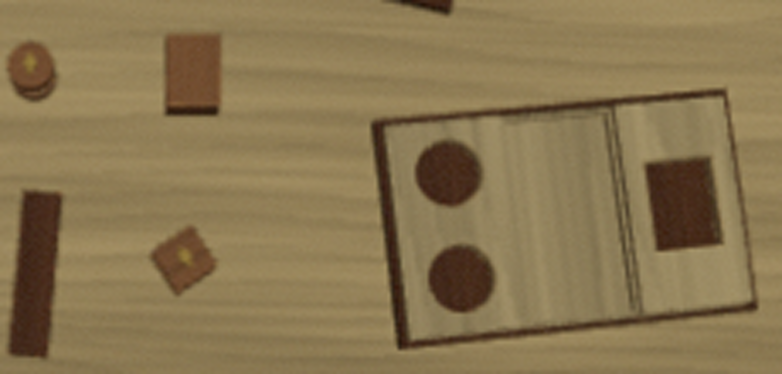

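View pics/s_c.png

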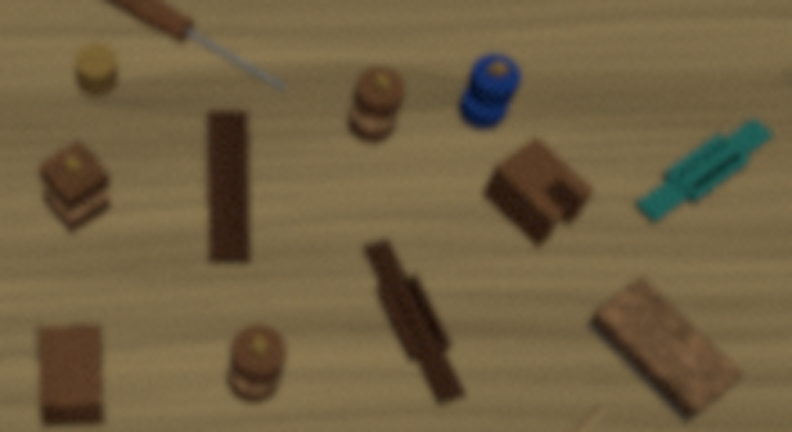

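```bash
cat > obj.py <<'E'
from h import *
def objs(tag,zlo,zhi,box=None,minn=40,rect=True):
    c=load(tag); P=cloud(c); z=P[...,2]
    m=((z>zlo)&(z<zhi)&(c['z_map']>0)).astype(np.uint8)
    n,l=cv2.connectedComponents(m,connectivity=4)
    for k in range(1,n):
        s=l==k
        if s.sum()<minn or s.sum()>6000: continue
        q=P[s]; 
        if not(0.2<q[:,0].mean()<.95 and -.6<q[:,1].mean()<.75): continue
        v,u=np.nonzero(s)
        r=cv2.minAreaRect((q[:,:2]*1000).astype(np.float32))
        print('px',u.mean().round(1),v.mean().round(1),'n',s.sum(),'mean',(q.mean(0)*1000).round(1),'rect c',np.round(r[0],1),'size',np.round(r[1],1),'ang',round(r[2],1))
E
python3 - <<'E'
from obj import *
c=load('top0');P=cloud(c)
for uv in [(230,100),(300,90),(200,250),(330,240),(130,240)]: print(uv,P[uv[1],uv[0]].round(4))
for t in ('top0','scene0'):
  print(t)
  print('z .036-.062');objs(t,.036,.070)
  print('z 5-16');objs(t,.006,.030,minn=60)
E
```

```text
(230, 100) [ 0.7766  0.2035 -0.0057]
(300, 90) [ 0.8154 -0.0076 -0.0047]
(200, 250) [ 0.3263  0.2724 -0.    ]
(330, 240) [ 0.365  -0.0994  0.0011]
(130, 240) [ 0.3476  0.4777 -0.0026]
top0
z .036-.062
px 173.9 63.7 n 76 mean [864.7 370.   54. ] rect c [864.9 371.1] size [22.8 34.8] ang 50.9
px 179.8 81.1 n 73 mean [810.9 348.9  52.4] rect c [814.4 351.7] size [20.6 60. ] ang 16.9
px 417.1 97.6 n 351 mean [ 789.6 -354.1   47.6] rect c [ 791.7 -349.1] size [102.1  40.6] ang 68.9
px 264.3 106.9 n 67 mean [737.8 100.6  53.5] rect c [741.1 100.1] size [17.2 49.3] ang 0.9
px 489.6 119.3 n 160 mean [ 732.8 -581.8   55.9] rect c [ 724.1 -580.7] size [39.1 93.1] ang 78.0
px 473.3 139.1 n 237 mean [ 665.7 -518.8   63.5] rect c [ 666.8 -526.1] size [140.3  38.2] ang 16.3
px 271.2 150.6 n 362 mean [612.4  77.7  43. ] rect c [613.5  78. ] size [62.1 45.9] ang 1.2
px 223.5 149.1 n 160 mean [609.9 212.3  54.9] rect c [611.1 212.7] size [34.9 37.5] ang 67.7
px 139.7 198.4 n 306 mean [464.3 444.6  43.1] rect c [467.8 447. ] size [63.8 47.9] ang 35.5
px 492.8 209.5 n 1722 mean [ 460.  -580.1   48.2] r
[... 3819 characters left out ...]
 [ 769.5 -112.9] size [102.  164.2] ang 78.5
px 318.9 288.9 n 266 mean [738.3 273.5  25.4] rect c [735.6 274.8] size [43.8 45.5] ang 87.1
px 486.0 284.0 n 76 mean [736.5 684.   25.8] rect c [737.2 684. ] size [  7.3 127.1] ang 5.1
px 428.9 290.7 n 79 mean [749.7 541.   25.9] rect c [750.6 543.5] size [  6.4 145.4] ang 6.0
px 411.6 340.9 n 404 mean [860.  472.6  18.4] rect c [852.  473.2] size [192.3   8.9] ang 4.4
px 83.1 333.1 n 337 mean [ 820.3 -289.1   13.6] rect c [ 799.2 -328.7] size [160.8  46.7] ang 68.8
px 368.3 327.6 n 89 mean [829.8 380.5  14.8] rect c [828.1 377.3] size [34.6 20.1] ang 68.9
px 366.2 336.3 n 80 mean [848.4 372.9  11.8] rect c [847.4 372. ] size [34.1 18.1] ang 49.7
```

Run:
```python
from obj import *
for t in ('top0','scene0'):
  c=load(t); P=cloud(c); z=P[...,2]; img=c['img']
  box=(P[...,0]>.36)&(P[...,0]<.66)&(P[...,1]>-.42)&(P[...,1]<-.03)
  g=img.astype(int).sum(-1)
  print(t,np.percentile(g[box],[2,10,30,60,90]))
  # tray outline by height
  m=box&(z>.008); q=P[m]; 
  mm=cv2.morphologyEx(m.astype(np.uint8),cv2.MORPH_OPEN,np.ones((3,3)))
  r=cv2.minAreaRect((P[mm>0][:,:2]*1000).astype(np.float32)); print('tray',r)
  # dark pockets
  d=(box&(g<190)).astype(np.uint8)
  n,l,st,ce=cv2.connectedComponentsWithStats(d,connectivity=4)
  for k in range(1,n):
    if st[k,4]<60: continue
    s=l==k; q=P[s]; r=cv2.minAreaRect((q[:,:2]*1000).astype(np.float32))
    print(ce[k].round(1),st[k,4],'mean',(q.mean(0)*1000).round(1),np.round(r[0],1),np.round(r[1],1),round(r[2],1))
  h=np.histogram(z[box],bins=np.arange(-.01,.04,.003)); print(h[0])
crop(t,60,170,190,260,6,'tray_s'); crop('top0',315,150,445,240,6,'tray_t')
```

```text
top0 [128. 164. 340. 361. 382.]
tray ((503.75982666015625, -248.0826873779297), (197.90904235839844, 319.4756774902344), 6.8484344482421875)
[389.6 160.2] 105 mean [ 602.  -273.7   17.4] [ 601.6 -274.5] [  6.1 229.9] 7.1
[334.1 204.5] 275 mean [ 466.8 -107.8   16.1] [ 461.5 -114.4] [225.9 106.7] 37.6
[346.4 180.5] 261 mean [ 538.2 -144.9    9.9] [ 538.3 -145.5] [50.9 51.7] 0.5
[415.4 189.7] 467 mean [ 517.6 -352.9   10.6] [ 517.5 -352.3] [74.8 57.7] 8.1
[350.1 211.7] 273 mean [ 447.6 -155.8    9.9] [ 447.7 -156.2] [52.8 52.7] 26.1
[  42  516 1995 2378  976  712 1277  831  460  493  734 1313  981  204
   14    1]
scene0 [ 92. 136. 271. 294. 313.]
tray ((501.2531433105469, -246.70350646972656), (201.34054565429688, 318.7129211425781), 6.846189022064209)
[133.5 235.2] 855 mean [ 572.5 -205.6   15.9] [ 503.  -245.2] [197.6 316. ] 6.8
[158.8 192.3] 240 mean [ 437.7 -155.2   12.6] [ 437.8 -154.7] [49.2 52.1] 55.0
[ 84.2 216.3] 490 mean [ 509.1 -354.1   11.2] [ 510.2 -352.7] [69.7 57.5] 5.8
[159.1 220. ] 270 mean [ 527.6 -145.    11.3] [ 528.5 -144.4] [49.4 50.6] 64.3
[   0   15 1030 3531 1189  292 1489 1124  377  649  473 1218 1692  198
    2    0]
```

View pics/tray_s.png

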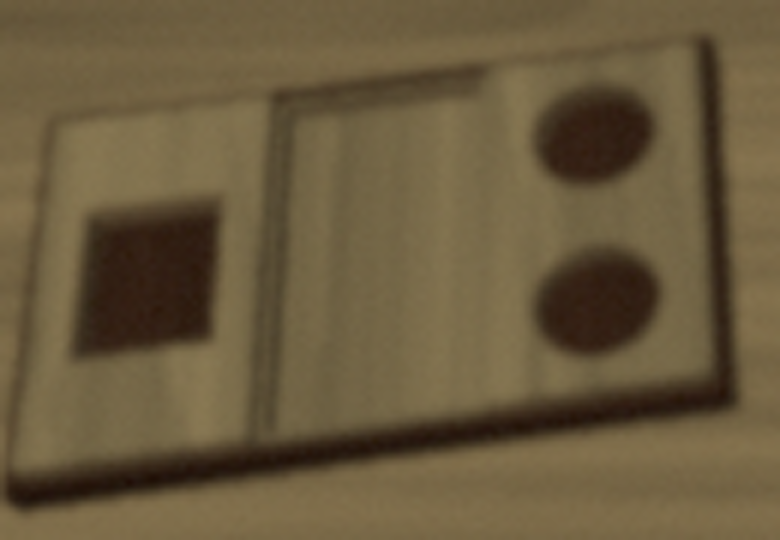

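View pics/tray_t.png

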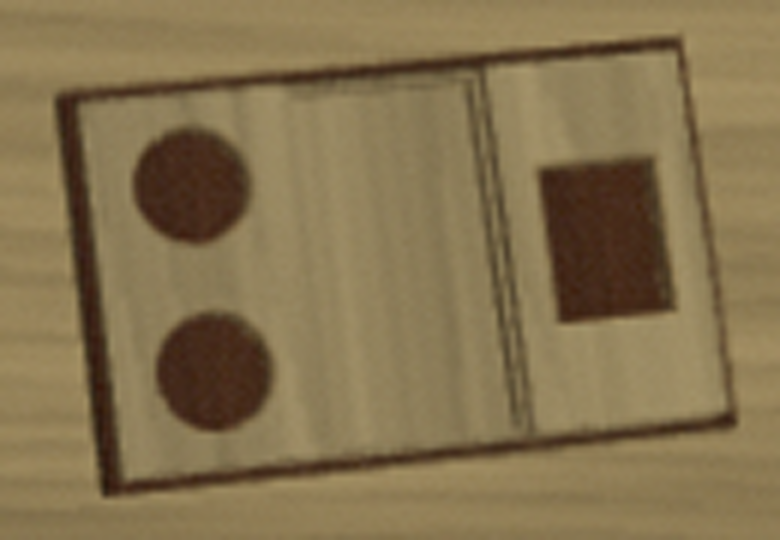

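Run:
```python
from h import *
from scipy.optimize import minimize
S=8
def outl(kind):
    if kind=='blk':
        a,b=39,31; return [np.array([[a,b],[a,-b],[-a,-b],[-a,b]])]
    t=np.linspace(0,2*np.pi,60,endpoint=False); o=29*np.c_[np.cos(t),np.sin(t)]
    return [o+[45,0],o+[-45,0]]
def mask(c,kind,p,roi):
    x,y,th=p; R=np.array([[np.cos(th),-np.sin(th)],[np.sin(th),np.cos(th)]]); u0,v0,u1,v1=roi
    out=np.zeros(((v1-v0)*S,(u1-u0)*S),np.uint8)
    for o in outl(kind):
        w=(o@R.T+[x,y])/1000; ms=[]
        for z in (.026,.010):
            m=np.zeros_like(out)
            uv=np.array([w2px(c,[*a,z]) for a in w]); uv=((uv-[u0,v0]+.5)*S*16)
            cv2.fillPoly(m,[uv.round().astype(np.int32)],1,shift=4); ms.append(m)
        out|=ms[0]&ms[1]
    return cv2.resize(out.astype(np.float32),(u1-u0,v1-v0),interpolation=cv2.INTER_AREA)
for t,rois in (('top0',{'blk':(398,170,432,210),'clm':(330,165,366,230)}),('scene0',{'blk':(68,198,102,236),'clm':(144,180,174,234)})):
  c=load(t); g=c['img'].astype(np.float32).sum(-1)
  for k,p0 in (('blk',(514,-349,.12)),('clm',(490.6,-149,.12))):
    roi=rois[k]; u0,v0,u1,v1=roi; G=g[v0:v1,u0:u1]; 
    lo,hi=np.percentile(G,8),np.percentile(G,75); D=np.clip((hi-G)/(hi-lo),0,1)
    def f(p): return ((cv2.GaussianBlur(mask(c,k,(p[0],p[1],p[2]/50),roi),(0,0),.7)-D)**2).mean()
    r=minimize(f,[p0[0],p0[1],p0[2]*50],method='Nelder-Mead',options=dict(initial_simplex=[[p0[0],p0[1],6],[p0[0]+6,p0[1],6],[p0[0],p0[1]+6,6],[p0[0],p0[1],8]],xatol=.05,fatol=1e-6))
    print(t,k,r.x[:2].round(1),np.rad2deg(r.x[2]/50).round(2),r.fun.round(4))
```

```text
top0 blk [ 517.4 -350.1] 7.03 0.0294
top0 clm [ 492.3 -148.7] 6.93 0.0653
scene0 blk [ 512.3 -350.8] 9.83 0.0169
scene0 clm [ 486.1 -148.1] 6.9 0.0151
```

Candidates in the half-resolution top view, as (column, row):
- **Neck block:** notched (140,198), chosen. Plain (271,151) and cork (120,153) rejected.
- **Bridge:** stepped dark (181,165), chosen. Blank bar (224,210) and turquoise (94,206) rejected.
- **Round clamps:** (223,149) and (179,228), both chosen. Square (268,205) and blue (145,231) rejected.

The close crops confirm these choices. The notch faces +x+y, and the bridge has its slot and holes facing up.

```bash
cat >> h.py <<'E'
from scipy.spatial.transform import Rotation as Ro
def to(x,y,z,yaw):
    s=bot.read_state(); a=np.deg2rad(yaw); zz=np.array([np.cos(a),np.sin(a),0]); xx=np.array([0,0,-1.])
    T=np.c_[xx,np.cross(zz,xx),zz]
    rv=Ro.from_matrix(T@s['tcp_rot'].T).as_rotvec()
    print('t',round(s['time_s'],2),'pos',(s['position']*1000).round(1),'open',round(s['opening'],3),'F',s['force'].round(1))
    print('dp',(np.array([x,y,z])-s['position']*1000).round(1),'turn',rv.round(4))
E
python3 -c "
from h import *
to(467,447.6,220,125)"
```

```text
t 0.1 pos [163.3 602.6 221.7] open 1.001 F [ 0.3  0.2 -0.1]
dp [ 303.7 -155.    -1.7] turn [ 0.002  -0.      0.8757]
```

Emit:
send_rows(
  fingers=[0.95, 0.95, 0.95, 0.95, 0.95, 0.95, 0.95, 0.95, 0.95, 0.95],
  dp=[
    [304, -155, 0],
    [304, -155, 0],
    [304, -155, 0],
    [304, -155, 0],
    [304, -155, 0],
    [304, -155, 0],
    [304, -155, 0],
    [304, -155, -60],
    [304, -155, -100],
    [304, -155, -100],
  ],
  turn=[
    [0.002, 0, 0.876],
    [0.002, 0, 0.876],
    [0.002, 0, 0.876],
    [0.002, 0, 0.876],
    [0.002, 0, 0.876],
    [0.002, 0, 0.876],
    [0.002, 0, 0.876],
    [0.002, 0, 0.876],
    [0.002, 0, 0.876],
    [0.002, 0, 0.876],
  ],
)

```text
time_s: 0.93
position: [0.4695, 0.4463, 0.1206]
tcp_rot: [[0.001, -0.82, -0.572], [0.001, -0.572, 0.82], [-1.0, -0.002, -0.0]]
force: [-0.5, -0.2, -1.2]
opening: 0.947
```

```bash
python3 -c "
from h import *
to(467,447.6,22,125)
snap('scene','s1');crop('s1',290,100,450,230,5,'s1c')"
```

```text
t 0.93 pos [469.5 446.3 120.6] open 0.947 F [-0.5 -0.2 -1.2]
dp [ -2.5   1.3 -98.6] turn [-0.0008  0.0015  0.0019]
```

View pics/s1c.png

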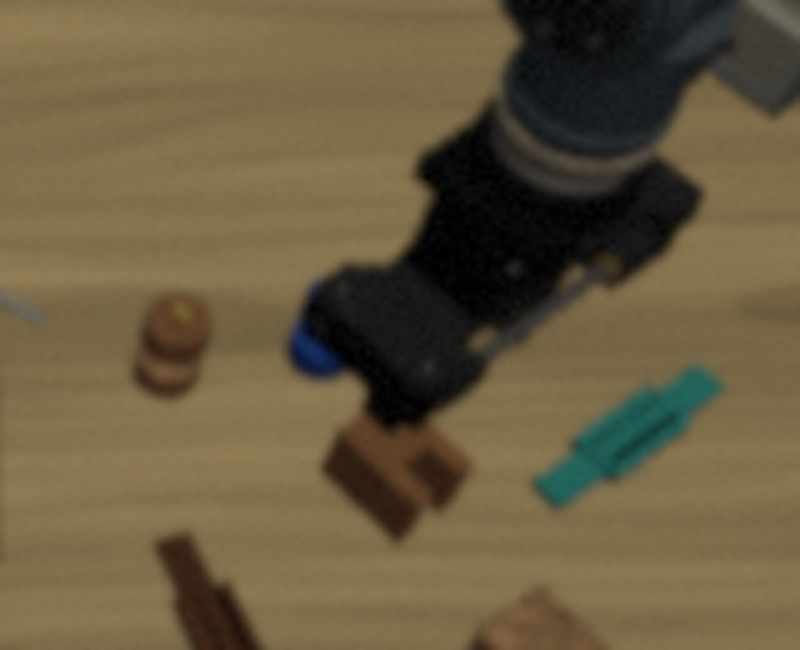

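Emit:
send_rows(
  fingers=[0.95, 0.95, 0.95, 0.95, 0.95, 0.95, 0.4, 0.4, 0.4, 0.4],
  dp=[
    [-2.5, 1.3, -30],
    [-2.5, 1.3, -60],
    [-2.5, 1.3, -80],
    [-2.5, 1.3, -92],
    [-2.5, 1.3, -98],
    [-2.5, 1.3, -98],
    [-2.5, 1.3, -98],
    [-2.5, 1.3, -98],
    [-2.5, 1.3, -98],
    [-2.5, 1.3, -98],
  ],
  turn=[
    [0, 0.001, 0],
    [0, 0.001, 0],
    [0, 0.001, 0],
    [0, 0.001, 0],
    [0, 0.001, 0],
    [0, 0.001, 0],
    [0, 0.001, 0],
    [0, 0.001, 0],
    [0, 0.001, 0],
    [0, 0.001, 0],
  ],
)

```text
time_s: 1.82
position: [0.466, 0.4442, 0.0159]
tcp_rot: [[-0.007, -0.821, -0.571], [-0.006, -0.571, 0.821], [-1.0, 0.01, -0.001]]
force: [0.2, -0.5, -0.2]
opening: 0.736
```

```bash
python3 -c "
from h import *
to(467,447.6,22,125)
print(bot.read_state()['qvel'].round(1))"
```

```text
t 1.82 pos [466.  444.2  15.9] open 0.736 F [ 0.2 -0.5 -0.2]
dp [1.  3.4 6.1] turn [ 0.0063 -0.0072  0.0031]
[-0.1  0.3  0.2  0.1 -0.1 -0.2]
```

Emit:
send_rows(
  fingers=[0.74, 0.74, 0.74, 0.74],
  dp=[
    [1, 3.4, 6],
    [1, 3.4, 6],
    [1, 3.4, 6],
    [1, 3.4, 6],
  ],
  turn=[
    [0.006, -0.007, 0.003],
    [0.006, -0.007, 0.003],
    [0.006, -0.007, 0.003],
    [0.006, -0.007, 0.003],
  ],
)

```text
time_s: 2.15
position: [0.4671, 0.4477, 0.0224]
tcp_rot: [[0.0, -0.819, -0.574], [0.0, -0.574, 0.819], [-1.0, -0.0, -0.0]]
force: [-0.5, 0.1, -0.6]
opening: 0.738
```

```bash
python3 -c "
from h import *
to(467,447.6,22,125)
print(bot.read_state()['qvel'].round(1))"
```

```text
t 2.15 pos [467.1 447.7  22.4] open 0.738 F [-0.5  0.1 -0.6]
dp [-0.1 -0.1 -0.4] turn [-0.0001  0.0003  0.    ]
[-0.1  0.5  0.2  0.1 -0.   0.1]
```

Emit:
send_rows(
  fingers=[0.4, 0.4, 0.4, 0.4, 0.4, 0.4, 0.4, 0.4],
  dp=[
    [0, 0, 0],
    [0, 0, 0],
    [0, 0, 0],
    [0, 0, 0],
    [0, 0, 0],
    [0, 0, 0],
    [0, 0, 0],
    [0, 0, 0],
  ],
  turn=[
    [0, 0, 0],
    [0, 0, 0],
    [0, 0, 0],
    [0, 0, 0],
    [0, 0, 0],
    [0, 0, 0],
    [0, 0, 0],
    [0, 0, 0],
  ],
)

```text
time_s: 2.82
position: [0.467, 0.4477, 0.0222]
tcp_rot: [[0.0, -0.819, -0.574], [-0.0, -0.574, 0.819], [-1.0, -0.0, -0.0]]
force: [1.0, -0.2, -0.8]
opening: 0.527
```

Emit:
send_rows(
  fingers=[0.4, 0.4, 0.4, 0.4, 0.4, 0.4],
  dp=[
    [0, 0, 20],
    [0, 0, 50],
    [0, 0, 80],
    [0, 0, 110],
    [0, 0, 120],
    [0, 0, 120],
  ],
  turn=[
    [0, 0, 0],
    [0, 0, 0],
    [0, 0, 0],
    [0, 0, 0],
    [0, 0, 0],
    [0, 0, 0],
  ],
)

```text
time_s: 3.32
position: [0.4689, 0.449, 0.1455]
tcp_rot: [[0.006, -0.819, -0.574], [0.004, -0.574, 0.819], [-1.0, -0.007, -0.0]]
force: [-0.0, 0.6, -1.5]
opening: 0.521
```

```bash
python3 -c "
from h import *
to(514.7,-349.8,142,96.9)
c=snap('top','t2');crop('t2',80,120,260,250,4.4,'t2c')
crop('t2',80,120,260,250,4.4,'t2c')"
```

```text
t 3.32 pos [468.9 449.  145.5] open 0.521 F [-0.   0.6 -1.5]
dp [  45.8 -798.8   -3.5] turn [-0.0023  0.0068 -0.4905]
```

View pics/t2c.png

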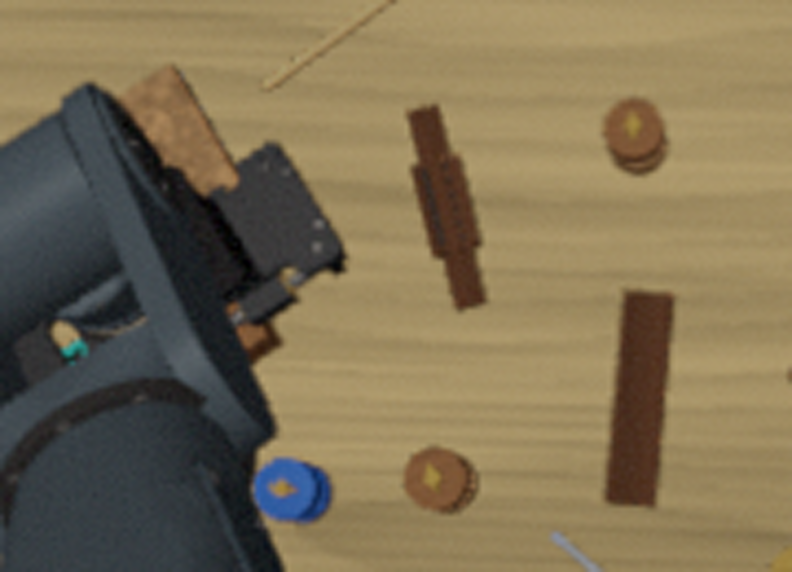

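The block is lifted and held (brown edge under the gripper at crop (255,345)). I'm carrying it to the tray.

Emit:
send_rows(
  fingers=[0.4, 0.4, 0.4, 0.4, 0.4, 0.4, 0.4, 0.4, 0.4, 0.4],
  dp=[
    [2, -40, -3],
    [5, -80, -3],
    [7, -120, -3],
    [9, -160, -3],
    [12, -200, -3],
    [14, -240, -3],
    [16, -280, -3],
    [19, -320, -3],
    [21, -360, -3],
    [23, -400, -3],
  ],
  turn=[
    [-0.002, 0.007, -0.05],
    [-0.002, 0.007, -0.1],
    [-0.002, 0.007, -0.15],
    [-0.002, 0.007, -0.2],
    [-0.002, 0.007, -0.25],
    [-0.002, 0.007, -0.3],
    [-0.002, 0.007, -0.35],
    [-0.002, 0.007, -0.4],
    [-0.002, 0.007, -0.45],
    [-0.002, 0.007, -0.49],
  ],
)

```text
time_s: 4.2
position: [0.4885, 0.0464, 0.1379]
tcp_rot: [[-0.01, -0.993, -0.118], [0.001, -0.118, 0.993], [-1.0, 0.009, 0.002]]
force: [1.4, -0.5, -1.3]
opening: 0.526
```

```bash
python3 -c "
from h import *
to(514.7,-349.8,142,96.9)"
```

```text
t 4.2 pos [488.5  46.4 137.9] open 0.526 F [ 1.4 -0.5 -1.3]
dp [  26.2 -396.2    4.1] turn [-0.0005 -0.0096  0.0018]
```

Emit:
send_rows(
  fingers=[0.4, 0.4, 0.4, 0.4, 0.4, 0.4, 0.4, 0.4, 0.4, 0.4],
  dp=[
    [3, -40, 4],
    [5, -80, 4],
    [8, -120, 4],
    [11, -160, 4],
    [13, -200, 4],
    [16, -240, 4],
    [19, -285, 4],
    [22, -330, 4],
    [26, -375, 4],
    [26, -396, 4],
  ],
  turn=[
    [0, -0.01, 0.002],
    [0, -0.01, 0.002],
    [0, -0.01, 0.002],
    [0, -0.01, 0.002],
    [0, -0.01, 0.002],
    [0, -0.01, 0.002],
    [0, -0.01, 0.002],
    [0, -0.01, 0.002],
    [0, -0.01, 0.002],
    [0, -0.01, 0.002],
  ],
)

```text
time_s: 5.03
position: [0.5135, -0.3526, 0.1392]
tcp_rot: [[-0.002, -0.993, -0.119], [0.002, -0.119, 0.993], [-1.0, 0.001, 0.002]]
force: [0.4, -0.2, -0.9]
opening: 0.526
```

Emit:
send_rows(
  fingers=[0.4, 0.4],
  dp=[
    [0, 0, 0],
    [0, 0, 0],
  ],
  turn=[
    [0, 0, 0],
    [0, 0, 0],
  ],
)

```text
time_s: 5.2
position: [0.5117, -0.3538, 0.1359]
tcp_rot: [[-0.005, -0.993, -0.115], [0.005, -0.115, 0.993], [-1.0, 0.004, 0.006]]
force: [0.0, 0.4, -1.8]
opening: 0.529
```

```bash
python3 -c "
from h import *
to(514.7,-349.8,32.5,96.9)
snap('scene','s3');crop('s3',30,120,230,270,4,'s3c')"
```

```text
t 5.2 pos [ 511.7 -353.8  135.9] open 0.529 F [ 0.   0.4 -1.8]
dp [   3.     4.  -103.4] turn [-0.0053 -0.0051  0.0051]
```

View pics/s3c.png

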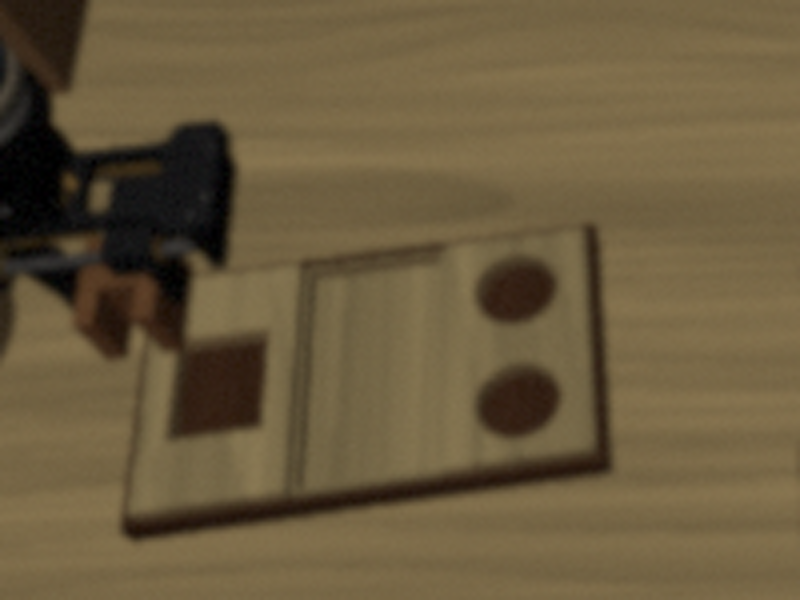

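The block is held upright with the notch toward +x. Next I lower it in stages.

Emit:
send_rows(
  fingers=[0.4, 0.4, 0.4, 0.4, 0.4, 0.4, 0.4],
  dp=[
    [3, 4, -25],
    [3, 4, -50],
    [3, 4, -65],
    [3, 4, -75],
    [3, 4, -75],
    [3, 4, -75],
    [3, 4, -75],
  ],
  turn=[
    [-0.005, -0.005, 0.005],
    [-0.005, -0.005, 0.005],
    [-0.005, -0.005, 0.005],
    [-0.005, -0.005, 0.005],
    [-0.005, -0.005, 0.005],
    [-0.005, -0.005, 0.005],
    [-0.005, -0.005, 0.005],
  ],
)

```text
time_s: 5.83
position: [0.5152, -0.3474, 0.0619]
tcp_rot: [[-0.0, -0.992, -0.123], [0.001, -0.123, 0.992], [-1.0, -0.0, 0.001]]
force: [0.2, 0.5, -0.7]
opening: 0.525
```

```bash
python3 -c "
from h import *
to(514.7,-349.8,32.5,96.9)
snap('scene','s4');crop('s4',50,150,150,250,6,'s4c')
snap('top','t4');crop('t4',360,140,460,240,6,'t4c')"
```

```text
t 5.83 pos [ 515.2 -347.4   61.9] open 0.525 F [ 0.2  0.5 -0.7]
dp [ -0.5  -2.4 -29.4] turn [-0.001  -0.0001 -0.0024]
```

View pics/s4c.png

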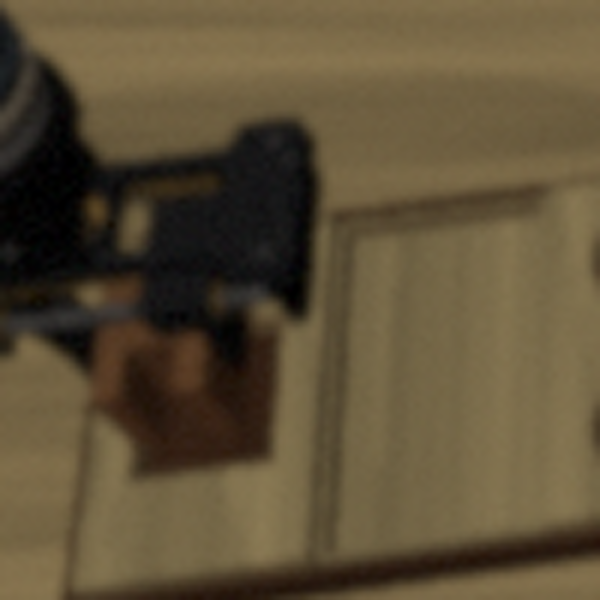

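View pics/t4c.png

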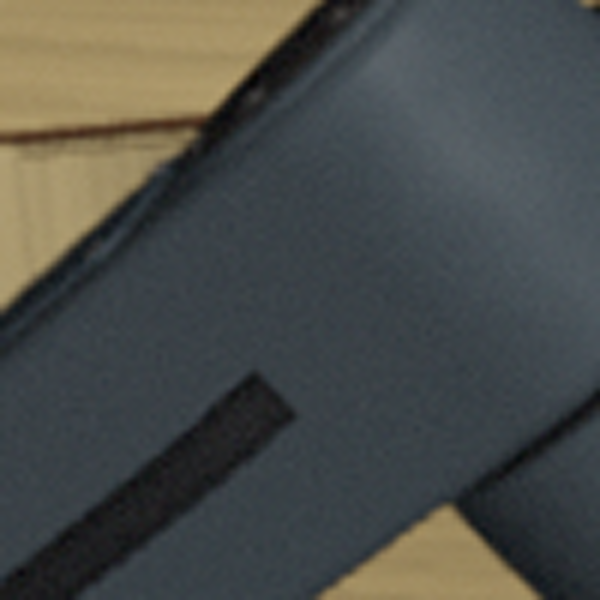

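Scene crop: the block is above the pocket, whose dark corner shows at (140,470) and (270,455). The arm blocks the top camera. I'll lower the rest of the way.

Emit:
send_rows(
  fingers=[0.4, 0.4, 0.4, 0.4, 0.4, 0.4, 0.4],
  dp=[
    [-0.5, -2.4, -6],
    [-0.5, -2.4, -12],
    [-0.5, -2.4, -18],
    [-0.5, -2.4, -23],
    [-0.5, -2.4, -26],
    [-0.5, -2.4, -28],
    [-0.5, -2.4, -28],
  ],
  turn=[
    [0, 0, -0.002],
    [0, 0, -0.002],
    [0, 0, -0.002],
    [0, 0, -0.002],
    [0, 0, -0.002],
    [0, 0, -0.002],
    [0, 0, -0.002],
  ],
)

```text
time_s: 6.52
position: [0.5145, -0.3501, 0.0337]
tcp_rot: [[-0.0, -0.993, -0.12], [0.001, -0.12, 0.993], [-1.0, 0.0, 0.001]]
force: [0.1, -0.1, -0.7]
opening: 0.525
```

```bash
python3 -c "
from h import *
to(514.7,-349.8,32.5,96.9)
snap('scene','s5');crop('s5',50,150,150,250,6,'s5c')"
```

```text
t 6.52 pos [ 514.5 -350.1   33.7] open 0.525 F [ 0.1 -0.1 -0.7]
dp [ 0.2  0.3 -1.2] turn [-0.0011 -0.0002  0.0001]
```

View pics/s5c.png

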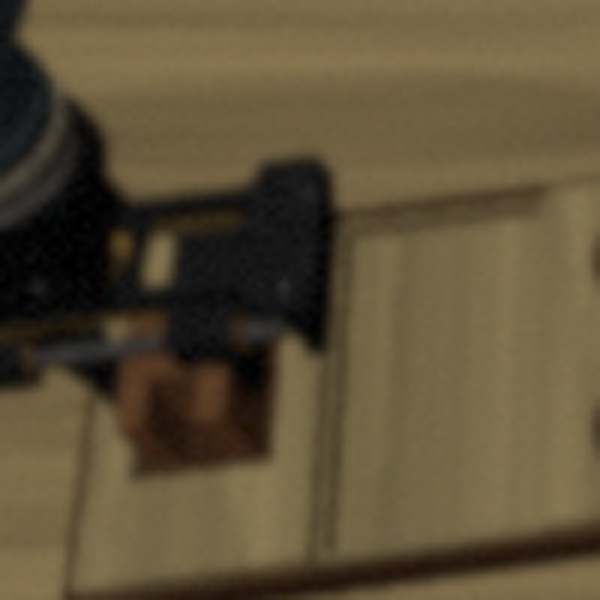

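Emit:
send_rows(
  fingers=[0.4, 0.4, 0.7, 0.7, 0.7, 0.7],
  dp=[
    [0, 0, -1],
    [0, 0, -1],
    [0, 0, -1],
    [0, 0, -1],
    [0, 0, -1],
    [0, 0, -1],
  ],
  turn=[
    [0, 0, 0],
    [0, 0, 0],
    [0, 0, 0],
    [0, 0, 0],
    [0, 0, 0],
    [0, 0, 0],
  ],
)

```text
time_s: 7.07
position: [0.5149, -0.3504, 0.0333]
tcp_rot: [[0.001, -0.993, -0.12], [0.0, -0.12, 0.993], [-1.0, -0.001, 0.0]]
force: [0.2, -0.2, 0.5]
opening: 0.68
```

Emit:
send_rows(
  fingers=[0.7, 0.7, 0.7, 0.7, 0.7, 0.7],
  dp=[
    [0, 0, 10],
    [0, 0, 30],
    [0, 0, 60],
    [0, 0, 90],
    [0, 0, 110],
    [0, 0, 110],
  ],
  turn=[
    [0, 0, 0],
    [0, 0, 0],
    [0, 0, 0],
    [0, 0, 0],
    [0, 0, 0],
    [0, 0, 0],
  ],
)

```text
time_s: 7.57
position: [0.5175, -0.3529, 0.1494]
tcp_rot: [[0.009, -0.993, -0.12], [-0.008, -0.12, 0.993], [-1.0, -0.008, -0.009]]
force: [-0.8, -1.0, 0.8]
opening: 0.7
```

```bash
python3 -c "
from h import *
to(566.6,338.3,140,106)"
```

```text
t 7.57 pos [ 517.5 -352.9  149.4] open 0.7 F [-0.8 -1.   0.8]
dp [ 49.1 691.2  -9.4] turn [0.0069 0.0092 0.1586]
```

Emit:
send_rows(
  fingers=[0.7, 0.7, 0.7, 0.7, 0.7, 0.7, 0.7, 0.7, 0.7, 0.7],
  dp=[
    [2, 40, -5],
    [5, 80, -9],
    [8, 120, -9],
    [11, 160, -9],
    [14, 200, -9],
    [17, 240, -9],
    [20, 280, -9],
    [23, 320, -9],
    [26, 360, -9],
    [29, 400, -9],
  ],
  turn=[
    [0.007, 0.009, 0.02],
    [0.007, 0.009, 0.05],
    [0.007, 0.009, 0.08],
    [0.007, 0.009, 0.1],
    [0.007, 0.009, 0.12],
    [0.007, 0.009, 0.14],
    [0.007, 0.009, 0.159],
    [0.007, 0.009, 0.159],
    [0.007, 0.009, 0.159],
    [0.007, 0.009, 0.159],
  ],
)

```text
time_s: 8.4
position: [0.546, 0.0491, 0.1403]
tcp_rot: [[-0.0, -0.961, -0.276], [0.0, -0.276, 0.961], [-1.0, 0.0, 0.0]]
force: [0.1, -0.1, 0.5]
opening: 0.701
```

```bash
python3 -c "
from h import *
snap('scene','s6');crop('s6',50,150,150,250,6,'s6c')
snap('top','t6');crop('t6',310,140,440,240,6,'t6c')
to(566.6,338.3,140,106)"
```

```text
t 8.5 pos [545.5  52.8 140.3] open 0.7 F [-0.1 -0.4  1. ]
dp [ 21.1 285.5  -0.3] turn [-0.0019 -0.0007 -0.0072]
```

View pics/s6c.png

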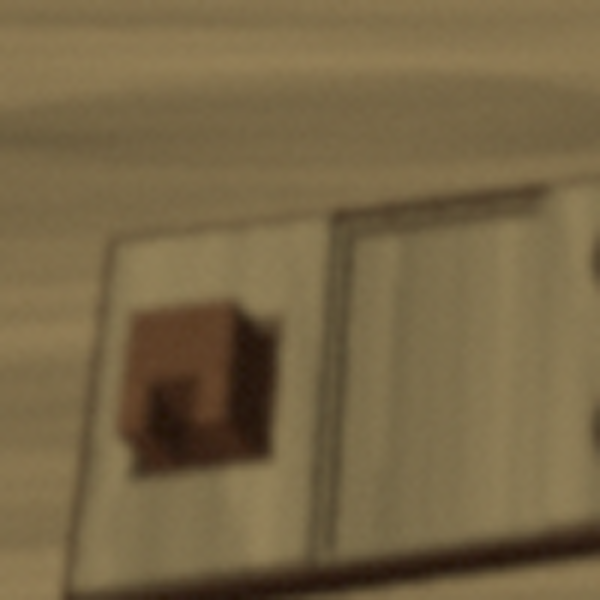

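View pics/t6c.png

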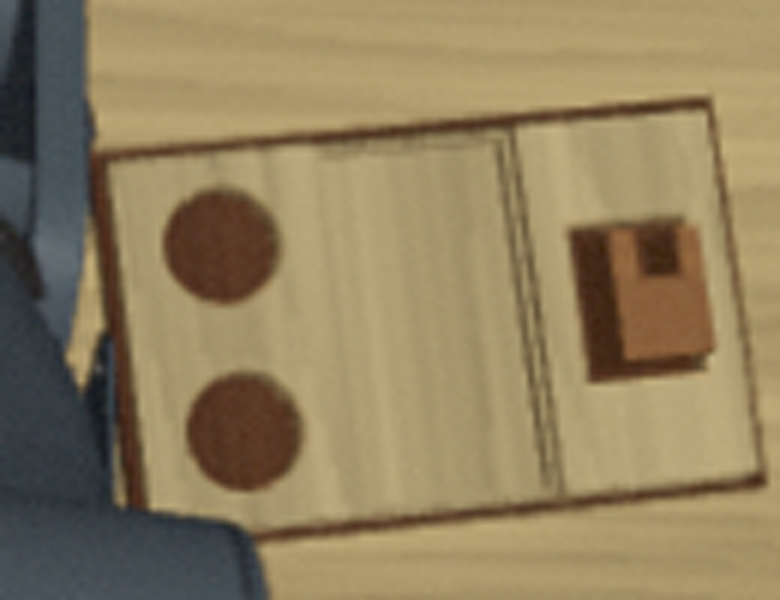

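The block sits in the pocket with the notch to +x. I'll check the height of its top and go on to the bridge.

```bash
python3 -c "
from obj import *
for t in ('top','scene'):
  c=load('t6' if t=='top' else 's6');P=cloud(c);z=P[...,2]
  m=(z>.042)&(z<.07)&(abs(P[...,0]-.515)<.06)&(abs(P[...,1]+.35)<.05); q=P[m]
  r=cv2.minAreaRect((q[:,:2]*1000).astype(np.float32));print(np.median(q,0),r)
to(566.6,338.3,140,106)"
```

```text
[ 0.51059613 -0.3477327   0.05288501] ((514.90966796875, -350.0252990722656), (61.08759307861328, 48.921470642089844), 7.446572780609131)
[ 0.51423305 -0.34927026  0.0535379 ] ((514.6060180664062, -349.1800537109375), (65.28463745117188, 50.329566955566406), 7.369454860687256)
t 8.5 pos [545.5  52.8 140.3] open 0.7 F [-0.1 -0.4  1. ]
dp [ 21.1 285.5  -0.3] turn [-0.0019 -0.0007 -0.0072]
```

Emit:
send_rows(
  fingers=[0.7, 0.7, 0.7, 0.7, 0.7, 0.7, 0.7, 0.7, 0.7, 0.7],
  dp=[
    [3, 40, 0],
    [6, 80, 0],
    [9, 120, 0],
    [12, 160, 0],
    [15, 200, 0],
    [18, 240, 0],
    [20, 270, 0],
    [21, 285, 0],
    [21, 285, 0],
    [21, 285, 0],
  ],
  turn=[
    [-0.002, 0, -0.007],
    [-0.002, 0, -0.007],
    [-0.002, 0, -0.007],
    [-0.002, 0, -0.007],
    [-0.002, 0, -0.007],
    [-0.002, 0, -0.007],
    [-0.002, 0, -0.007],
    [-0.002, 0, -0.007],
    [-0.002, 0, -0.007],
    [-0.002, 0, -0.007],
  ],
)

```text
time_s: 9.33
position: [0.5662, 0.337, 0.1398]
tcp_rot: [[-0.002, -0.961, -0.277], [-0.002, -0.277, 0.961], [-1.0, 0.002, -0.001]]
force: [0.3, -0.5, -0.0]
opening: 0.697
```

```bash
python3 -c "
from h import *
to(566.6,338.3,50,106)"
```

```text
t 9.33 pos [566.2 337.  139.8] open 0.697 F [ 0.3 -0.5 -0. ]
dp [  0.4   1.3 -89.8] turn [ 0.0015 -0.0018 -0.0012]
```

Emit:
send_rows(
  fingers=[0.7, 0.7, 0.7, 0.7, 0.7, 0.7, 0.7],
  dp=[
    [0.4, 1.3, -30],
    [0.4, 1.3, -60],
    [0.4, 1.3, -90],
    [0.4, 1.3, -105],
    [0.4, 1.3, -115],
    [0.4, 1.3, -115],
    [0.4, 1.3, -115],
  ],
  turn=[
    [0.0015, -0.002, -0.001],
    [0.0015, -0.002, -0.001],
    [0.0015, -0.002, -0.001],
    [0.0015, -0.002, -0.001],
    [0.0015, -0.002, -0.001],
    [0.0015, -0.002, -0.001],
    [0.0015, -0.002, -0.001],
  ],
)

```text
time_s: 9.92
position: [0.567, 0.3368, 0.025]
tcp_rot: [[-0.0, -0.962, -0.274], [-0.001, -0.274, 0.962], [-1.0, 0.0, -0.0]]
force: [-0.0, 1.1, -0.2]
opening: 0.696
```

```bash
python3 -c "
from h import *
to(566.6,338.3,4,106)
snap('scene','s7');crop('s7',270,170,400,280,6,'s7c')"
```

```text
t 9.92 pos [567.  336.8  25. ] open 0.696 F [-0.   1.1 -0.2]
dp [ -0.4   1.5 -21. ] turn [ 0.0006 -0.0002  0.0014]
```

View pics/s7c.png

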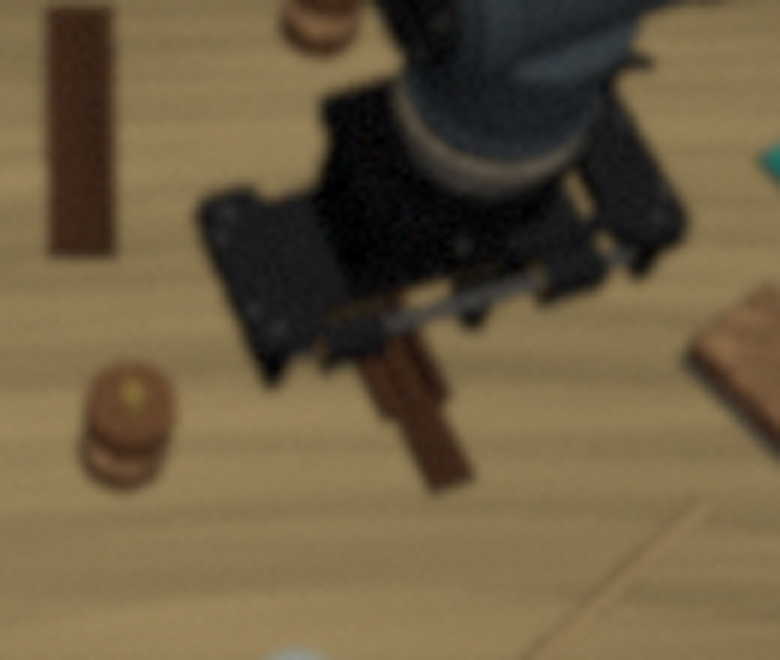

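The gripper straddles the middle section of the bridge, and nothing else is near. I'll descend and grip.

Emit:
send_rows(
  fingers=[0.7, 0.7, 0.7, 0.7, 0.7, 0.7],
  dp=[
    [0, 1.5, -8],
    [0, 1.5, -14],
    [0, 1.5, -18],
    [0, 1.5, -20.5],
    [0, 1.5, -20.5],
    [0, 1.5, -20.5],
  ],
  turn=[
    [0, 0, 0.001],
    [0, 0, 0.001],
    [0, 0, 0.001],
    [0, 0, 0.001],
    [0, 0, 0.001],
    [0, 0, 0.001],
  ],
)

```text
time_s: 10.47
position: [0.5675, 0.3391, 0.0052]
tcp_rot: [[0.001, -0.961, -0.276], [0.0, -0.276, 0.961], [-1.0, -0.001, -0.0]]
force: [-0.3, 0.0, -0.5]
opening: 0.702
```

Emit:
send_rows(
  fingers=[0.28, 0.28, 0.28, 0.28, 0.28, 0.28, 0.28, 0.28, 0.28, 0.28],
  dp=[
    [0, 0, 0],
    [0, 0, 0],
    [0, 0, 0],
    [0, 0, 0],
    [0, 0, 0],
    [0, 0, 0],
    [0, 0, 0],
    [0, 0, 0],
    [0, 0, 0],
    [0, 0, 0],
  ],
  turn=[
    [0, 0, 0],
    [0, 0, 0],
    [0, 0, 0],
    [0, 0, 0],
    [0, 0, 0],
    [0, 0, 0],
    [0, 0, 0],
    [0, 0, 0],
    [0, 0, 0],
    [0, 0, 0],
  ],
)

```text
time_s: 11.3
position: [0.5676, 0.3391, 0.0053]
tcp_rot: [[0.002, -0.961, -0.276], [0.0, -0.276, 0.961], [-1.0, -0.002, -0.0]]
force: [-0.3, -0.3, 0.3]
opening: 0.384
```

Emit:
send_rows(
  fingers=[0.28, 0.28, 0.28, 0.28, 0.28, 0.28, 0.28],
  dp=[
    [0, 0, 15],
    [0, 0, 40],
    [0, 0, 75],
    [0, 0, 110],
    [0, 0, 135],
    [0, 0, 135],
    [0, 0, 135],
  ],
  turn=[
    [0, 0, 0],
    [0, 0, 0],
    [0, 0, 0],
    [0, 0, 0],
    [0, 0, 0],
    [0, 0, 0],
    [0, 0, 0],
  ],
)

```text
time_s: 11.88
position: [0.5687, 0.3396, 0.1433]
tcp_rot: [[0.006, -0.961, -0.276], [0.002, -0.276, 0.961], [-1.0, -0.007, 0.0]]
force: [-0.4, 0.7, -1.2]
opening: 0.386
```

```bash
python3 -c "
from h import *
to(502,-249.2,140,96.9)
snap('scene','s8');crop('s8',270,130,430,280,5,'s8c')"
```

```text
t 11.88 pos [568.7 339.6 143.3] open 0.386 F [-0.4  0.7 -1.2]
dp [ -66.7 -588.8   -3.3] turn [-0.0015  0.0065 -0.1591]
```

View pics/s8c.png

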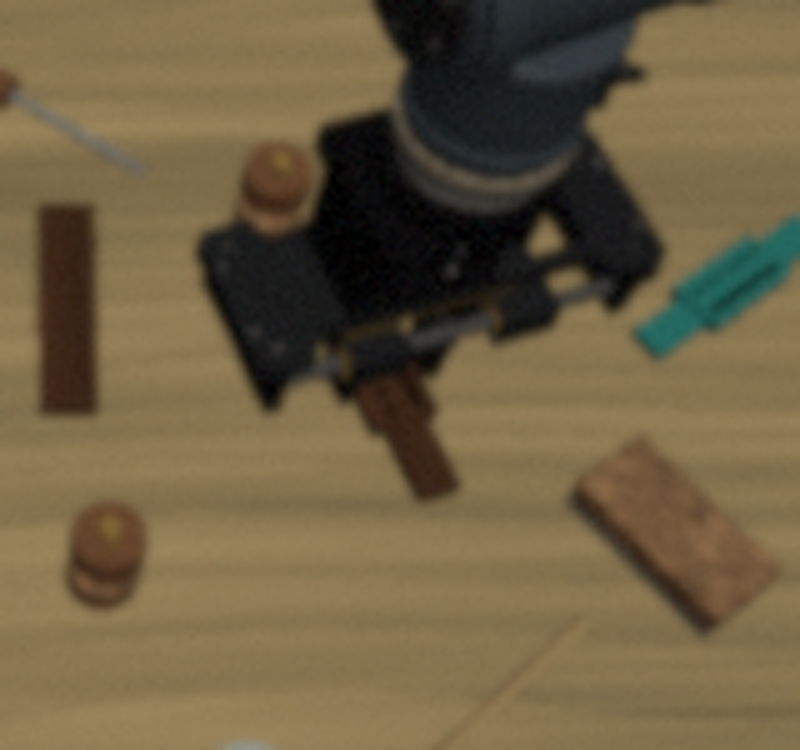

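The bridge is lifted level in the gripper. Carrying it over.

Emit:
send_rows(
  fingers=[0.28, 0.28, 0.28, 0.28, 0.28, 0.28, 0.28, 0.28, 0.28, 0.28],
  dp=[
    [-4, -40, -3],
    [-9, -80, -3],
    [-13, -120, -3],
    [-18, -160, -3],
    [-22, -200, -3],
    [-27, -240, -3],
    [-31, -280, -3],
    [-36, -320, -3],
    [-40, -360, -3],
    [-45, -400, -3],
  ],
  turn=[
    [-0.0015, 0.006, -0.03],
    [-0.0015, 0.006, -0.06],
    [-0.0015, 0.006, -0.09],
    [-0.0015, 0.006, -0.12],
    [-0.0015, 0.006, -0.15],
    [-0.0015, 0.006, -0.159],
    [-0.0015, 0.006, -0.159],
    [-0.0015, 0.006, -0.159],
    [-0.0015, 0.006, -0.159],
    [-0.0015, 0.006, -0.159],
  ],
)

```text
time_s: 12.77
position: [0.5203, -0.0623, 0.1366]
tcp_rot: [[-0.008, -0.993, -0.12], [0.0, -0.12, 0.993], [-1.0, 0.008, 0.001]]
force: [1.6, 0.6, -0.3]
opening: 0.385
```

```bash
python3 -c "
from h import *
to(502,-249.2,140,96.9)"
```

```text
t 12.77 pos [520.3 -62.3 136.6] open 0.385 F [ 1.6  0.6 -0.3]
dp [ -18.3 -186.9    3.4] turn [-0.0005 -0.0077 -0.0002]
```

Emit:
send_rows(
  fingers=[0.28, 0.28, 0.28, 0.28, 0.28, 0.28, 0.28, 0.28],
  dp=[
    [-4, -40, 3],
    [-8, -80, 3],
    [-12, -120, 3],
    [-16, -160, 3],
    [-18, -180, 3],
    [-18, -187, 3],
    [-18, -187, 3],
    [-18, -187, 3],
  ],
  turn=[
    [0, -0.008, 0],
    [0, -0.008, 0],
    [0, -0.008, 0],
    [0, -0.008, 0],
    [0, -0.008, 0],
    [0, -0.008, 0],
    [0, -0.008, 0],
    [0, -0.008, 0],
  ],
)

```text
time_s: 13.43
position: [0.5013, -0.2478, 0.1384]
tcp_rot: [[-0.003, -0.993, -0.12], [0.003, -0.12, 0.993], [-1.0, 0.002, 0.004]]
force: [-0.4, -0.3, -0.1]
opening: 0.391
```

```bash
python3 -c "
from h import *
to(502,-249.2,60,96.9)"
```

```text
t 13.43 pos [ 501.3 -247.8  138.4] open 0.391 F [-0.4 -0.3 -0.1]
dp [  0.7  -1.4 -78.4] turn [-0.0034 -0.0025  0.0004]
```

Emit:
send_rows(
  fingers=[0.28, 0.28, 0.28, 0.28, 0.28, 0.28, 0.28],
  dp=[
    [0.7, -1.4, -25],
    [0.7, -1.4, -50],
    [0.7, -1.4, -75],
    [0.7, -1.4, -95],
    [0.7, -1.4, -103],
    [0.7, -1.4, -103],
    [0.7, -1.4, -103],
  ],
  turn=[
    [-0.003, -0.0025, 0],
    [-0.003, -0.0025, 0],
    [-0.003, -0.0025, 0],
    [-0.003, -0.0025, 0],
    [-0.003, -0.0025, 0],
    [-0.003, -0.0025, 0],
    [-0.003, -0.0025, 0],
  ],
)

```text
time_s: 14.02
position: [0.5021, -0.2478, 0.0354]
tcp_rot: [[-0.001, -0.993, -0.122], [0.001, -0.122, 0.993], [-1.0, 0.001, 0.001]]
force: [0.2, -0.6, -0.1]
opening: 0.385
```

```bash
python3 -c "
from h import *
snap('scene','s9');crop('s9',50,140,210,260,5,'s9c')
to(502,-249.2,15.5,96.9)"
```

```text
t 14.07 pos [ 502.6 -248.6   36.1] open 0.385 F [ 0.3 -0.1  0.6]
dp [ -0.6  -0.6 -20.6] turn [ 0.0001  0.0007 -0.001 ]
```

View pics/s9c.png

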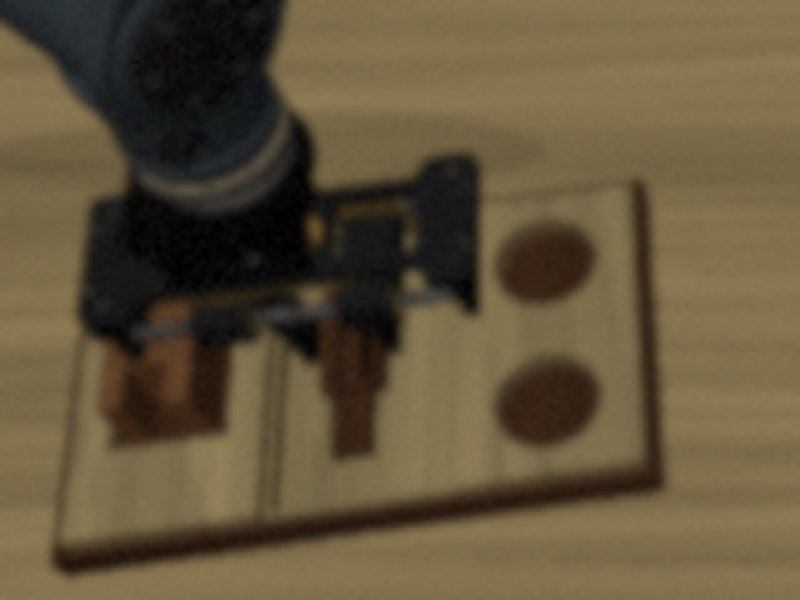

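Emit:
send_rows(
  fingers=[0.28, 0.28, 0.28, 0.28, 0.28, 0.28, 0.28],
  dp=[
    [-0.6, -0.6, -5],
    [-0.6, -0.6, -10],
    [-0.6, -0.6, -14],
    [-0.6, -0.6, -17],
    [-0.6, -0.6, -19],
    [-0.6, -0.6, -20],
    [-0.6, -0.6, -20],
  ],
  turn=[
    [0, 0, 0],
    [0, 0, 0],
    [0, 0, 0],
    [0, 0, 0],
    [0, 0, 0],
    [0, 0, 0],
    [0, 0, 0],
  ],
)

```text
time_s: 14.65
position: [0.5018, -0.2491, 0.0158]
tcp_rot: [[0.0, -0.993, -0.121], [0.0, -0.121, 0.993], [-1.0, -0.0, 0.0]]
force: [0.3, 0.2, -1.1]
opening: 0.383
```

```bash
python3 -c "
from h import *
to(502,-249.2,15.3,96.9)"
```

```text
t 14.65 pos [ 501.8 -249.1   15.8] open 0.383 F [ 0.3  0.2 -1.1]
dp [ 0.2 -0.1 -0.5] turn [-0.0002  0.0003 -0.0009]
```

Emit:
send_rows(
  fingers=[0.28, 0.28, 0.5, 0.5, 0.5, 0.5],
  dp=[
    [0, 0, -0.5],
    [0, 0, -0.5],
    [0, 0, -0.5],
    [0, 0, -0.5],
    [0, 0, -0.5],
    [0, 0, -0.5],
  ],
  turn=[
    [0, 0, 0],
    [0, 0, 0],
    [0, 0, 0],
    [0, 0, 0],
    [0, 0, 0],
    [0, 0, 0],
  ],
)

```text
time_s: 15.15
position: [0.5019, -0.2492, 0.0154]
tcp_rot: [[0.0, -0.993, -0.121], [0.0, -0.121, 0.993], [-1.0, -0.0, 0.0]]
force: [-0.7, -1.1, 0.4]
opening: 0.492
```

Emit:
send_rows(
  fingers=[0.5, 0.5, 0.5, 0.6, 0.7, 0.7, 0.7, 0.7],
  dp=[
    [0, 0, 8],
    [0, 0, 20],
    [0, 0, 45],
    [0, 0, 80],
    [0, 0, 115],
    [0, 0, 130],
    [0, 0, 130],
    [0, 0, 130],
  ],
  turn=[
    [0, 0, 0],
    [0, 0, 0],
    [0, 0, 0],
    [0, 0, 0],
    [0, 0, 0],
    [0, 0, 0],
    [0, 0, 0],
    [0, 0, 0],
  ],
)

```text
time_s: 15.82
position: [0.5025, -0.2496, 0.1475]
tcp_rot: [[0.004, -0.993, -0.121], [-0.002, -0.121, 0.993], [-1.0, -0.003, -0.003]]
force: [-0.9, -0.2, 0.0]
opening: 0.687
```

```bash
python3 -c "
from h import *
to(612,213.4,140,96.9)"
```

```text
t 15.82 pos [ 502.5 -249.6  147.5] open 0.687 F [-0.9 -0.2  0. ]
dp [109.5 463.   -7.5] turn [ 0.0023  0.0035 -0.001 ]
```

Emit:
send_rows(
  fingers=[0.75, 0.75, 0.75, 0.75, 0.75, 0.75, 0.75, 0.75, 0.75, 0.75],
  dp=[
    [9, 39, -4],
    [18, 78, -7],
    [27, 117, -7],
    [36, 156, -7],
    [46, 195, -7],
    [55, 234, -7],
    [65, 273, -7],
    [75, 312, -7],
    [84, 350, -7],
    [93, 390, -7],
  ],
  turn=[
    [0.002, 0.003, 0],
    [0.002, 0.003, 0],
    [0.002, 0.003, 0],
    [0.002, 0.003, 0],
    [0.002, 0.003, 0],
    [0.002, 0.003, 0],
    [0.002, 0.003, 0],
    [0.002, 0.003, 0],
    [0.002, 0.003, 0],
    [0.002, 0.003, 0],
  ],
)

```text
time_s: 16.65
position: [0.5944, 0.1422, 0.139]
tcp_rot: [[-0.003, -0.993, -0.121], [-0.001, -0.121, 0.993], [-1.0, 0.003, -0.0]]
force: [0.3, -0.8, -0.3]
opening: 0.749
```

```bash
python3 -c "
from h import *
snap('top','t10');crop('t10',310,140,440,240,6,'t10c')
to(612,213.4,100,96.9)"
```

```text
t 16.7 pos [596.2 150.  139.4] open 0.753 F [2.3 3.7 1.3]
dp [ 15.8  63.4 -39.4] turn [-0.0052  0.0013 -0.0048]
```

View pics/t10c.png

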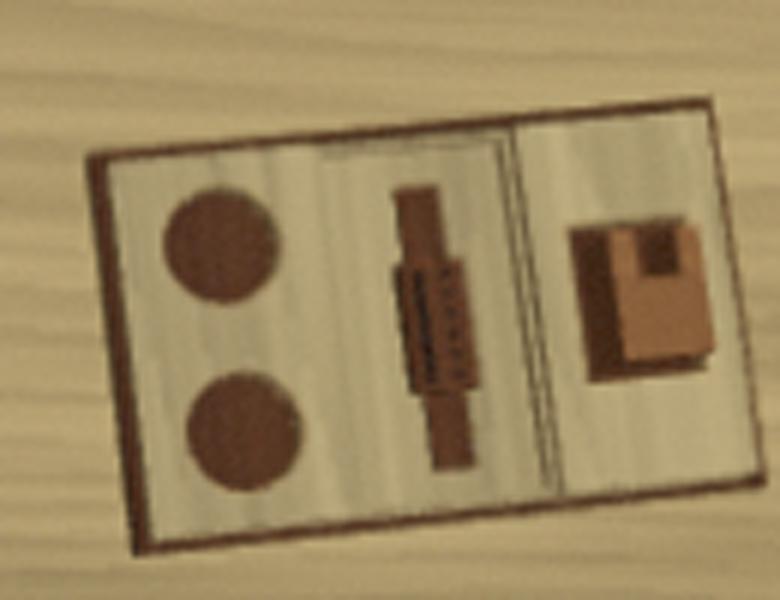

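The bridge is flat, right way up and lengthwise in the open bay (slot at crop (425,330)). Next is clamp A.

Emit:
send_rows(
  fingers=[0.75, 0.75, 0.75, 0.75, 0.75, 0.75, 0.75],
  dp=[
    [8, 32, 0],
    [14, 55, 0],
    [16, 63, 0],
    [16, 63, -20],
    [16, 63, -30],
    [16, 63, -30],
    [16, 63, -30],
  ],
  turn=[
    [-0.005, 0.001, -0.005],
    [-0.005, 0.001, -0.005],
    [-0.005, 0.001, -0.005],
    [-0.005, 0.001, -0.005],
    [-0.005, 0.001, -0.005],
    [-0.005, 0.001, -0.005],
    [-0.005, 0.001, -0.005],
  ],
)

```text
time_s: 17.28
position: [0.6107, 0.2118, 0.1078]
tcp_rot: [[-0.004, -0.993, -0.119], [-0.001, -0.119, 0.993], [-1.0, 0.004, -0.0]]
force: [-0.1, 0.3, 0.0]
opening: 0.751
```

```bash
python3 -c "
from h import *
to(612,213.4,28,96.9)
snap('scene','s11');crop('s11',220,180,350,280,6,'s11c')"
```

```text
t 17.28 pos [610.7 211.8 107.8] open 0.751 F [-0.1  0.3  0. ]
dp [  1.3   1.6 -79.8] turn [ 0.0007 -0.0039  0.0013]
```

View pics/s11c.png

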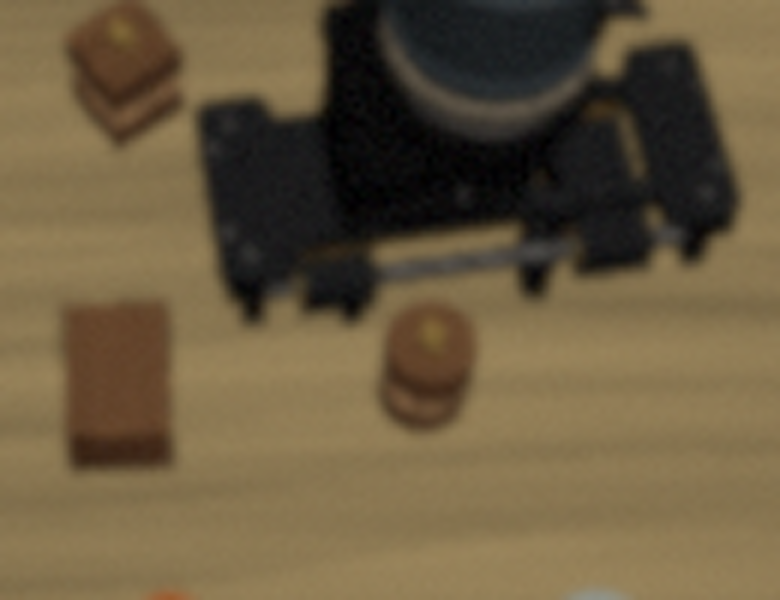

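Emit:
send_rows(
  fingers=[0.75, 0.75, 0.75, 0.75, 0.75, 0.75, 0.75],
  dp=[
    [1.3, 1.6, -25],
    [1.3, 1.6, -45],
    [1.3, 1.6, -62],
    [1.3, 1.6, -73],
    [1.3, 1.6, -78],
    [1.3, 1.6, -78],
    [1.3, 1.6, -78],
  ],
  turn=[
    [0.001, -0.004, 0.001],
    [0.001, -0.004, 0.001],
    [0.001, -0.004, 0.001],
    [0.001, -0.004, 0.001],
    [0.001, -0.004, 0.001],
    [0.001, -0.004, 0.001],
    [0.001, -0.004, 0.001],
  ],
)

```text
time_s: 17.92
position: [0.6137, 0.2133, 0.0315]
tcp_rot: [[0.004, -0.993, -0.119], [0.001, -0.119, 0.993], [-1.0, -0.004, 0.0]]
force: [0.6, 0.9, 0.1]
opening: 0.747
```

```bash
python3 -c "
from h import *
to(612,213.4,28,96.9)"
```

```text
t 17.92 pos [613.7 213.3  31.5] open 0.747 F [0.6 0.9 0.1]
dp [-1.7  0.1 -3.5] turn [-0.0009  0.0037  0.0009]
```

Emit:
send_rows(
  fingers=[0.75, 0.75, 0.75, 0.35, 0.35, 0.35, 0.35, 0.35, 0.35, 0.35],
  dp=[
    [-1.7, 0, -3.5],
    [-1.7, 0, -3.5],
    [-1.7, 0, -3.5],
    [-1.7, 0, -3.5],
    [-1.7, 0, -3.5],
    [-1.7, 0, -3.5],
    [-1.7, 0, -3.5],
    [-1.7, 0, -3.5],
    [-1.7, 0, -3.5],
    [-1.7, 0, -3.5],
  ],
  turn=[
    [-0.001, 0.004, 0.001],
    [-0.001, 0.004, 0.001],
    [-0.001, 0.004, 0.001],
    [-0.001, 0.004, 0.001],
    [-0.001, 0.004, 0.001],
    [-0.001, 0.004, 0.001],
    [-0.001, 0.004, 0.001],
    [-0.001, 0.004, 0.001],
    [-0.001, 0.004, 0.001],
    [-0.001, 0.004, 0.001],
  ],
)

```text
time_s: 18.75
position: [0.612, 0.2134, 0.0281]
tcp_rot: [[-0.0, -0.993, -0.12], [-0.0, -0.12, 0.993], [-1.0, 0.0, 0.0]]
force: [-0.6, -0.5, -0.4]
opening: 0.45
```

Emit:
send_rows(
  fingers=[0.35, 0.35, 0.35],
  dp=[
    [0, 0, 0],
    [0, 0, 0],
    [0, 0, 0],
  ],
  turn=[
    [0, 0, 0],
    [0, 0, 0],
    [0, 0, 0],
  ],
)

```text
time_s: 19.0
position: [0.612, 0.2134, 0.0281]
tcp_rot: [[-0.0, -0.993, -0.12], [-0.0, -0.12, 0.993], [-1.0, 0.0, 0.0]]
force: [0.3, -0.0, 0.2]
opening: 0.45
```

Emit:
send_rows(
  fingers=[0.35, 0.35, 0.35, 0.35, 0.35, 0.35, 0.35],
  dp=[
    [0, 0, 12],
    [0, 0, 35],
    [0, 0, 65],
    [0, 0, 95],
    [0, 0, 115],
    [0, 0, 115],
    [0, 0, 115],
  ],
  turn=[
    [0, 0, 0],
    [0, 0, 0],
    [0, 0, 0],
    [0, 0, 0],
    [0, 0, 0],
    [0, 0, 0],
    [0, 0, 0],
  ],
)

```text
time_s: 19.58
position: [0.6127, 0.2135, 0.145]
tcp_rot: [[0.003, -0.993, -0.12], [0.0, -0.12, 0.993], [-1.0, -0.003, 0.0]]
force: [-1.0, -0.1, -1.7]
opening: 0.45
```

```bash
python3 -c "
from h import *
to(534.2,-143,145,96.9)
snap('scene','s12');crop('s12',220,150,350,280,5,'s12c')"
```

```text
t 19.58 pos [612.7 213.5 145. ] open 0.45 F [-1.  -0.1 -1.7]
dp [ -78.5 -356.5    0. ] turn [-0.0005  0.0031 -0.0002]
```

View pics/s12c.png

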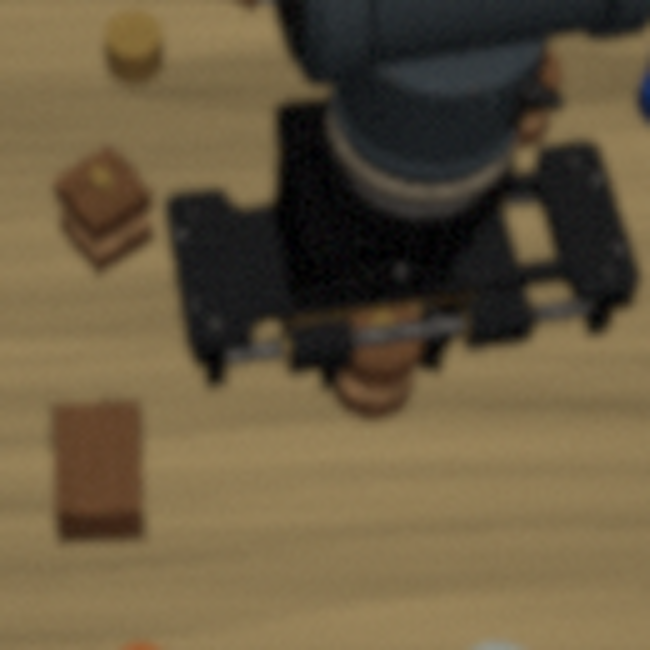

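Clamp A hangs upright between the pads. Carrying it to the far pocket.

Emit:
send_rows(
  fingers=[0.35, 0.35, 0.35, 0.35, 0.35, 0.35, 0.35, 0.35, 0.35, 0.35],
  dp=[
    [-8, -38, 0],
    [-16, -76, 0],
    [-25, -114, 0],
    [-33, -152, 0],
    [-42, -190, 0],
    [-50, -228, 0],
    [-59, -267, 0],
    [-67, -306, 0],
    [-75, -342, 0],
    [-78, -356, 0],
  ],
  turn=[
    [0, 0.003, 0],
    [0, 0.003, 0],
    [0, 0.003, 0],
    [0, 0.003, 0],
    [0, 0.003, 0],
    [0, 0.003, 0],
    [0, 0.003, 0],
    [0, 0.003, 0],
    [0, 0.003, 0],
    [0, 0.003, 0],
  ],
)

```text
time_s: 20.47
position: [0.5315, -0.1468, 0.1414]
tcp_rot: [[-0.007, -0.993, -0.117], [-0.0, -0.117, 0.993], [-1.0, 0.007, 0.001]]
force: [-0.1, 0.9, 0.6]
opening: 0.447
```

Emit:
send_rows(
  fingers=[0.35, 0.35],
  dp=[
    [0, 0, 0],
    [0, 0, 0],
  ],
  turn=[
    [0, 0, 0],
    [0, 0, 0],
  ],
)

```text
time_s: 20.63
position: [0.5299, -0.1472, 0.1396]
tcp_rot: [[-0.011, -0.993, -0.114], [0.002, -0.114, 0.993], [-1.0, 0.01, 0.003]]
force: [-0.1, -0.3, -1.1]
opening: 0.451
```

```bash
python3 -c "
from h import *
to(534.2,-143,70,96.9)"
```

```text
t 20.63 pos [ 529.9 -147.2  139.6] open 0.451 F [-0.1 -0.3 -1.1]
dp [  4.3   4.2 -69.6] turn [-0.0019 -0.0107  0.0063]
```

Emit:
send_rows(
  fingers=[0.35, 0.35, 0.35, 0.35, 0.35, 0.35, 0.35],
  dp=[
    [4.3, 4.2, -20],
    [4.3, 4.2, -40],
    [4.3, 4.2, -55],
    [4.3, 4.2, -65],
    [4.3, 4.2, -68],
    [4.3, 4.2, -68],
    [4.3, 4.2, -68],
  ],
  turn=[
    [-0.002, -0.011, 0.006],
    [-0.002, -0.011, 0.006],
    [-0.002, -0.011, 0.006],
    [-0.002, -0.011, 0.006],
    [-0.002, -0.011, 0.006],
    [-0.002, -0.011, 0.006],
    [-0.002, -0.011, 0.006],
  ],
)

```text
time_s: 21.22
position: [0.5345, -0.1424, 0.0718]
tcp_rot: [[0.0, -0.993, -0.121], [-0.0, -0.121, 0.993], [-1.0, -0.0, -0.0]]
force: [0.4, -0.1, -0.1]
opening: 0.453
```

```bash
python3 -c "
from h import *
to(534.2,-143,38.5,96.9)
snap('scene','s13');crop('s13',80,150,210,260,6,'s13c')"
```

```text
t 21.22 pos [ 534.5 -142.4   71.8] open 0.453 F [ 0.4 -0.1 -0.1]
dp [ -0.3  -0.6 -33.3] turn [ 0.0001  0.0005 -0.0008]
```

View pics/s13c.png

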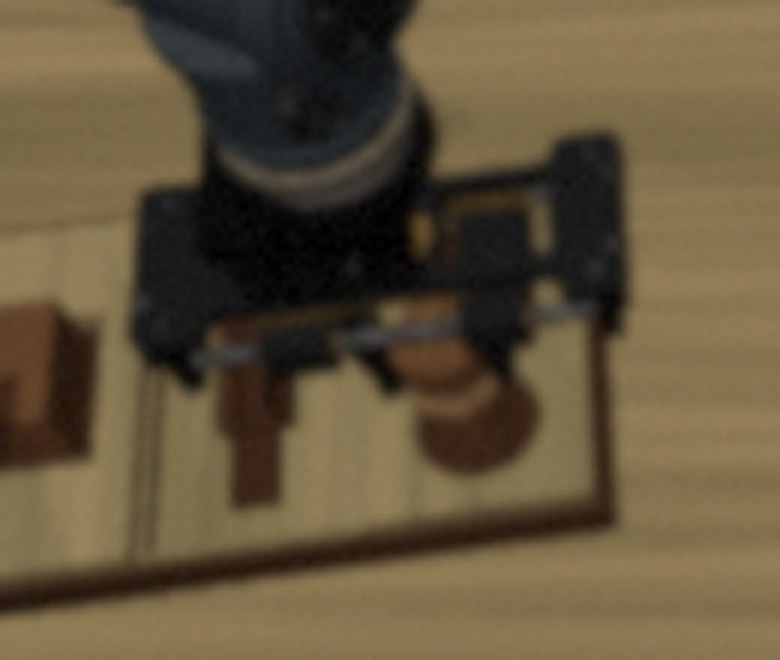

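Emit:
send_rows(
  fingers=[0.35, 0.35, 0.35, 0.35, 0.35, 0.35, 0.35, 0.35],
  dp=[
    [0, -0.6, -6],
    [0, -0.6, -12],
    [0, -0.6, -18],
    [0, -0.6, -23],
    [0, -0.6, -28],
    [0, -0.6, -31],
    [0, -0.6, -32],
    [0, -0.6, -32],
  ],
  turn=[
    [0, 0, 0],
    [0, 0, 0],
    [0, 0, 0],
    [0, 0, 0],
    [0, 0, 0],
    [0, 0, 0],
    [0, 0, 0],
    [0, 0, 0],
  ],
)

```text
time_s: 21.93
position: [0.5346, -0.1433, 0.0397]
tcp_rot: [[0.001, -0.993, -0.12], [-0.0, -0.12, 0.993], [-1.0, -0.001, -0.0]]
force: [-0.1, -0.4, -0.6]
opening: 0.446
```

```bash
python3 -c "
from h import *
to(534.2,-143,38.5,96.9)
snap('scene','s14');crop('s14',80,150,210,260,6,'s14c')"
```

```text
t 21.93 pos [ 534.6 -143.3   39.7] open 0.446 F [-0.1 -0.4 -0.6]
dp [-0.4  0.3 -1.2] turn [ 0.0002  0.0007 -0.0003]
```

View pics/s14c.png

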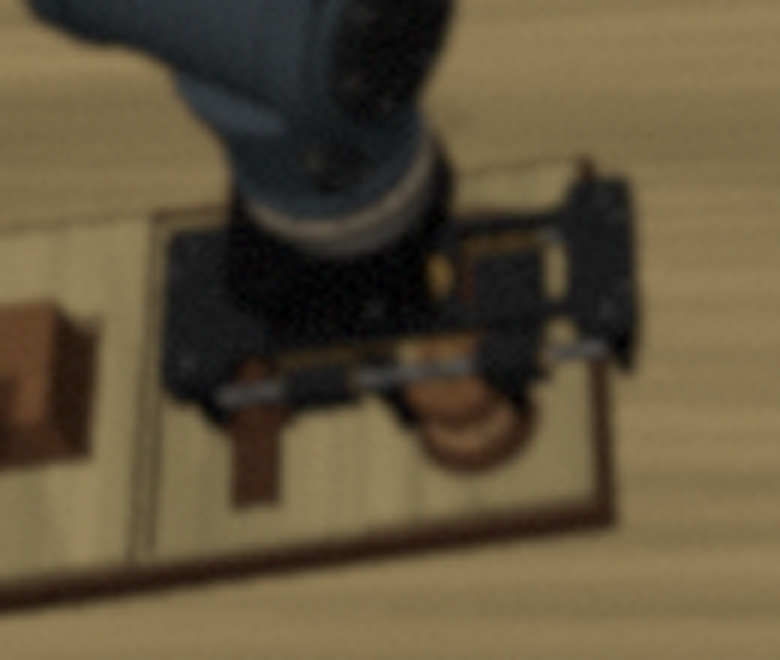

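The clamp foot is in the pocket with nearly zero contact force. I'll release it and rise.

Emit:
send_rows(
  fingers=[0.35, 0.35, 0.35, 0.62, 0.62, 0.62, 0.62],
  dp=[
    [0, 0, -1.2],
    [0, 0, -1.2],
    [0, 0, -1.2],
    [0, 0, -1.2],
    [0, 0, -1.2],
    [0, 0, -1.2],
    [0, 0, -1.2],
  ],
  turn=[
    [0, 0, 0],
    [0, 0, 0],
    [0, 0, 0],
    [0, 0, 0],
    [0, 0, 0],
    [0, 0, 0],
    [0, 0, 0],
  ],
)

```text
time_s: 22.57
position: [0.5349, -0.1435, 0.039]
tcp_rot: [[0.002, -0.993, -0.12], [-0.001, -0.12, 0.993], [-1.0, -0.001, -0.001]]
force: [-0.5, 0.1, 0.6]
opening: 0.607
```

Emit:
send_rows(
  fingers=[0.62, 0.62, 0.62, 0.65, 0.65, 0.65, 0.65],
  dp=[
    [0, 0, 8],
    [0, 0, 20],
    [0, 0, 45],
    [0, 0, 80],
    [0, 0, 105],
    [0, 0, 105],
    [0, 0, 105],
  ],
  turn=[
    [0, 0, 0],
    [0, 0, 0],
    [0, 0, 0],
    [0, 0, 0],
    [0, 0, 0],
    [0, 0, 0],
    [0, 0, 0],
  ],
)

```text
time_s: 23.15
position: [0.536, -0.144, 0.1461]
tcp_rot: [[0.006, -0.993, -0.121], [-0.003, -0.121, 0.993], [-1.0, -0.005, -0.003]]
force: [0.3, -0.2, -1.0]
opening: 0.649
```

```bash
python3 -c "
from h import *
to(382.5,328.7,140,96.9)"
```

```text
t 23.15 pos [ 536.  -144.   146.1] open 0.649 F [ 0.3 -0.2 -1. ]
dp [-153.5  472.7   -6.1] turn [ 0.0028  0.0056 -0.0004]
```

Emit:
send_rows(
  fingers=[0.65, 0.65, 0.65, 0.65, 0.65, 0.65, 0.65, 0.65, 0.65, 0.65],
  dp=[
    [-12, 37, -3],
    [-24, 75, -6],
    [-37, 113, -6],
    [-49, 151, -6],
    [-61, 189, -6],
    [-74, 227, -6],
    [-86, 265, -6],
    [-98, 303, -6],
    [-111, 341, -6],
    [-123, 378, -6],
  ],
  turn=[
    [0.003, 0.006, 0],
    [0.003, 0.006, 0],
    [0.003, 0.006, 0],
    [0.003, 0.006, 0],
    [0.003, 0.006, 0],
    [0.003, 0.006, 0],
    [0.003, 0.006, 0],
    [0.003, 0.006, 0],
    [0.003, 0.006, 0],
    [0.003, 0.006, 0],
  ],
)

```text
time_s: 23.98
position: [0.4107, 0.2354, 0.139]
tcp_rot: [[-0.004, -0.993, -0.12], [-0.001, -0.12, 0.993], [-1.0, 0.004, -0.0]]
force: [1.2, 0.5, 0.5]
opening: 0.652
```

```bash
python3 -c "
from h import *
snap('top','t15');crop('t15',310,140,440,240,6,'t15c')
to(382.5,328.7,110,96.9)"
```

```text
t 24.03 pos [408.  241.  139.1] open 0.651 F [-1.4  2.3  0.6]
dp [-25.5  87.7 -29.1] turn [-0.003  -0.0048 -0.0043]
```

View pics/t15c.png

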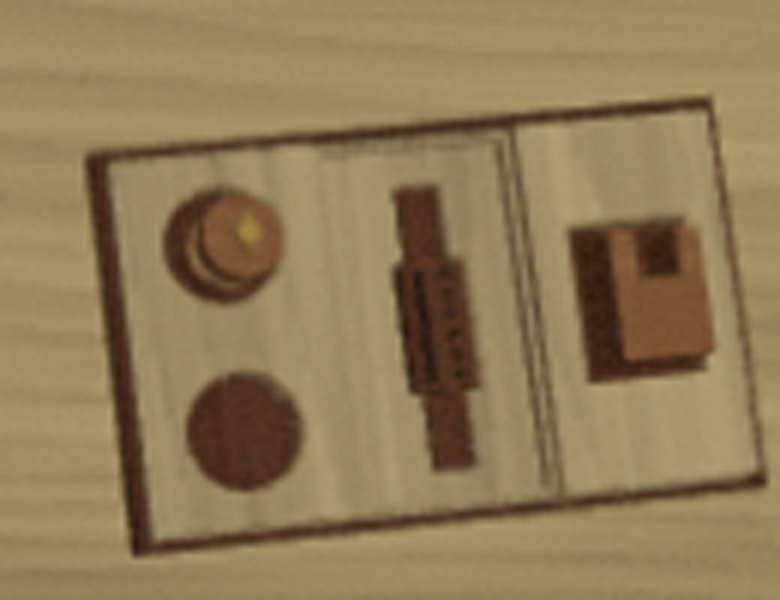

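Clamp A stands upright in the far pocket at crop (225,245). Going to clamp B.

Emit:
send_rows(
  fingers=[0.65, 0.65, 0.65, 0.65, 0.65, 0.65, 0.65],
  dp=[
    [-11, 38, 0],
    [-22, 74, 0],
    [-25, 86, 0],
    [-25, 88, -10],
    [-25, 88, -25],
    [-25, 88, -25],
    [-25, 88, -25],
  ],
  turn=[
    [-0.003, -0.005, -0.004],
    [-0.003, -0.005, -0.004],
    [-0.003, -0.005, -0.004],
    [-0.003, -0.005, -0.004],
    [-0.003, -0.005, -0.004],
    [-0.003, -0.005, -0.004],
    [-0.003, -0.005, -0.004],
  ],
)

```text
time_s: 24.62
position: [0.3818, 0.3274, 0.1125]
tcp_rot: [[-0.004, -0.993, -0.12], [-0.003, -0.12, 0.993], [-1.0, 0.004, -0.002]]
force: [-0.5, -0.6, -0.7]
opening: 0.652
```

```bash
python3 -c "
from h import *
to(382.5,328.7,28,96.9)
snap('scene','s16');crop('s16',270,90,400,200,6,'s16c')"
```

```text
t 24.62 pos [381.8 327.4 112.5] open 0.652 F [-0.5 -0.6 -0.7]
dp [  0.7   1.3 -84.5] turn [ 0.0025 -0.004   0.0004]
```

View pics/s16c.png

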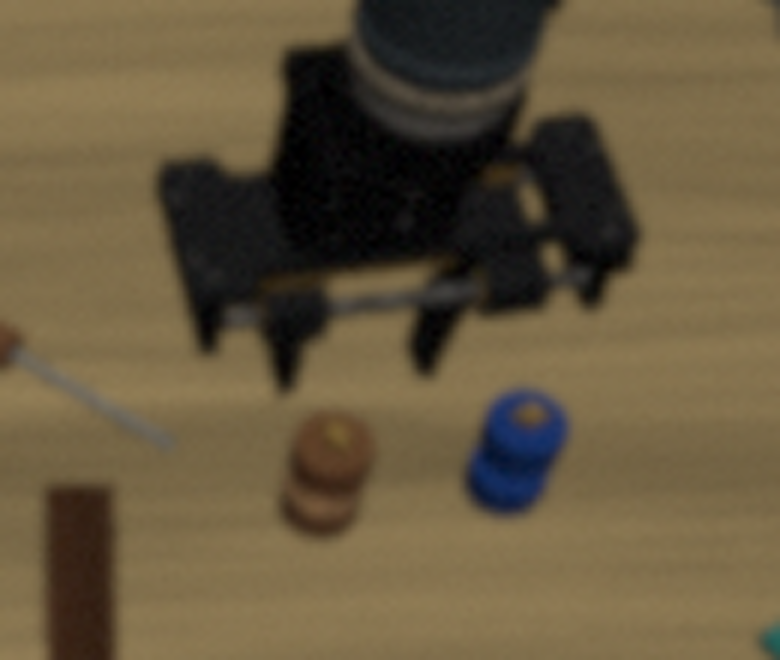

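Emit:
send_rows(
  fingers=[0.65, 0.65, 0.65, 0.65, 0.65, 0.65, 0.65],
  dp=[
    [0.7, 1.3, -20],
    [0.7, 1.3, -38],
    [0.7, 1.3, -52],
    [0.7, 1.3, -66],
    [0.7, 1.3, -76],
    [0.7, 1.3, -80],
    [0.7, 1.3, -80],
  ],
  turn=[
    [0.0025, -0.004, 0],
    [0.0025, -0.004, 0],
    [0.0025, -0.004, 0],
    [0.0025, -0.004, 0],
    [0.0025, -0.004, 0],
    [0.0025, -0.004, 0],
    [0.0025, -0.004, 0],
  ],
)

```text
time_s: 25.25
position: [0.3833, 0.3284, 0.0328]
tcp_rot: [[0.001, -0.993, -0.118], [0.0, -0.118, 0.993], [-1.0, -0.001, 0.0]]
force: [-0.2, -0.0, 0.4]
opening: 0.652
```

```bash
python3 -c "
from h import *
to(382.5,328.7,28,96.9)"
```

```text
t 25.25 pos [383.3 328.4  32.8] open 0.652 F [-0.2 -0.   0.4]
dp [-0.8  0.3 -4.8] turn [-0.0004  0.0006  0.0018]
```

Emit:
send_rows(
  fingers=[0.65, 0.65, 0.65, 0.35, 0.35, 0.35, 0.35, 0.35, 0.35, 0.35],
  dp=[
    [-0.8, 0.3, -4.8],
    [-0.8, 0.3, -4.8],
    [-0.8, 0.3, -4.8],
    [-0.8, 0.3, -4.8],
    [-0.8, 0.3, -4.8],
    [-0.8, 0.3, -4.8],
    [-0.8, 0.3, -4.8],
    [-0.8, 0.3, -4.8],
    [-0.8, 0.3, -4.8],
    [-0.8, 0.3, -4.8],
  ],
  turn=[
    [0, 0.001, 0.002],
    [0, 0.001, 0.002],
    [0, 0.001, 0.002],
    [0, 0.001, 0.002],
    [0, 0.001, 0.002],
    [0, 0.001, 0.002],
    [0, 0.001, 0.002],
    [0, 0.001, 0.002],
    [0, 0.001, 0.002],
    [0, 0.001, 0.002],
  ],
)

```text
time_s: 26.08
position: [0.3827, 0.3289, 0.0282]
tcp_rot: [[0.0, -0.993, -0.12], [0.001, -0.12, 0.993], [-1.0, -0.0, 0.001]]
force: [0.4, -0.1, 2.2]
opening: 0.451
```

Emit:
send_rows(
  fingers=[0.35, 0.35, 0.35, 0.35, 0.35, 0.35, 0.35, 0.35, 0.35],
  dp=[
    [0, 0, 0],
    [0, 0, 0],
    [0, 0, 12],
    [0, 0, 35],
    [0, 0, 65],
    [0, 0, 95],
    [0, 0, 115],
    [0, 0, 115],
    [0, 0, 115],
  ],
  turn=[
    [0, 0, 0],
    [0, 0, 0],
    [0, 0, 0],
    [0, 0, 0],
    [0, 0, 0],
    [0, 0, 0],
    [0, 0, 0],
    [0, 0, 0],
    [0, 0, 0],
  ],
)

```text
time_s: 26.83
position: [0.383, 0.3291, 0.1439]
tcp_rot: [[0.002, -0.993, -0.12], [0.002, -0.12, 0.993], [-1.0, -0.002, 0.001]]
force: [0.3, 0.3, -0.7]
opening: 0.449
```

```bash
python3 -c "
from h import *
to(444.8,-153.8,145,96.9)
snap('scene','s17');crop('s17',270,90,400,200,6,'s17c')"
```

```text
t 26.83 pos [383.  329.1 143.9] open 0.449 F [ 0.3  0.3 -0.7]
dp [  61.8 -482.9    1.1] turn [-0.0016  0.0021 -0.0003]
```

View pics/s17c.png

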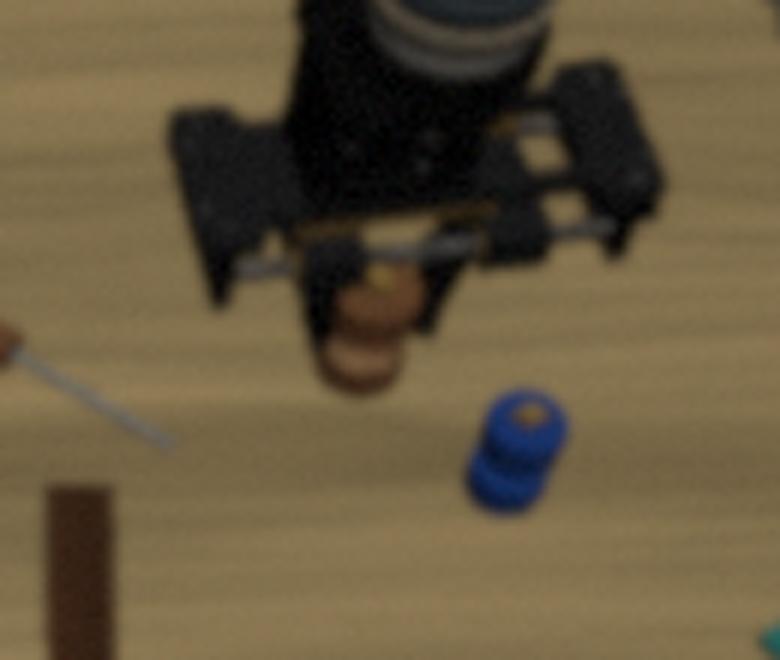

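Clamp B is held upright. I'll carry it on a slightly outward path to stay away from the inner reach limit.

Emit:
send_rows(
  fingers=[0.35, 0.35, 0.35, 0.35, 0.35, 0.35, 0.35, 0.35, 0.35, 0.35],
  dp=[
    [14, -36, 1],
    [28, -72, 1],
    [42, -109, 1],
    [56, -146, 1],
    [70, -183, 1],
    [82, -221, 1],
    [86, -260, 1],
    [84, -300, 1],
    [82, -340, 1],
    [78, -380, 1],
  ],
  turn=[
    [-0.002, 0.002, 0],
    [-0.002, 0.002, 0],
    [-0.002, 0.002, 0],
    [-0.002, 0.002, 0],
    [-0.002, 0.002, 0],
    [-0.002, 0.002, 0],
    [-0.002, 0.002, 0],
    [-0.002, 0.002, 0],
    [-0.002, 0.002, 0],
    [-0.002, 0.002, 0],
  ],
)

```text
time_s: 27.72
position: [0.4589, -0.053, 0.142]
tcp_rot: [[-0.006, -0.993, -0.12], [-0.0, -0.12, 0.993], [-1.0, 0.006, 0.0]]
force: [0.8, 0.7, -1.0]
opening: 0.444
```

```bash
python3 -c "
from h import *
to(444.8,-153.8,142,96.9)"
```

```text
t 27.72 pos [458.9 -53.  142. ] open 0.444 F [ 0.8  0.7 -1. ]
dp [ -14.1 -100.8    0. ] turn [ 0.0004 -0.0061 -0.0002]
```

Emit:
send_rows(
  fingers=[0.35, 0.35, 0.35, 0.35, 0.35, 0.35, 0.35],
  dp=[
    [-5, -36, 0],
    [-10, -70, 0],
    [-13, -93, 0],
    [-14, -100, 0],
    [-14, -100, 0],
    [-14, -100, 0],
    [-14, -100, 0],
  ],
  turn=[
    [0, -0.006, 0],
    [0, -0.006, 0],
    [0, -0.006, 0],
    [0, -0.006, 0],
    [0, -0.006, 0],
    [0, -0.006, 0],
    [0, -0.006, 0],
  ],
)

```text
time_s: 28.3
position: [0.4441, -0.1513, 0.1412]
tcp_rot: [[-0.002, -0.993, -0.121], [0.001, -0.121, 0.993], [-1.0, 0.002, 0.002]]
force: [0.0, -0.4, -1.0]
opening: 0.446
```

```bash
python3 -c "
from h import *
to(444.8,-153.8,70,96.9)"
```

```text
t 28.3 pos [ 444.1 -151.3  141.2] open 0.446 F [ 0.  -0.4 -1. ]
dp [  0.7  -2.5 -71.2] turn [-0.0015 -0.0023 -0.0013]
```

Emit:
send_rows(
  fingers=[0.35, 0.35, 0.35, 0.35, 0.35, 0.35, 0.35],
  dp=[
    [0.7, -2.5, -20],
    [0.7, -2.5, -40],
    [0.7, -2.5, -55],
    [0.7, -2.5, -66],
    [0.7, -2.5, -71],
    [0.7, -2.5, -71],
    [0.7, -2.5, -71],
  ],
  turn=[
    [-0.0015, -0.002, -0.001],
    [-0.0015, -0.002, -0.001],
    [-0.0015, -0.002, -0.001],
    [-0.0015, -0.002, -0.001],
    [-0.0015, -0.002, -0.001],
    [-0.0015, -0.002, -0.001],
    [-0.0015, -0.002, -0.001],
  ],
)

```text
time_s: 28.88
position: [0.4449, -0.1527, 0.0703]
tcp_rot: [[-0.001, -0.993, -0.122], [0.0, -0.122, 0.993], [-1.0, 0.001, 0.0]]
force: [-0.1, 0.6, -0.8]
opening: 0.447
```

```bash
python3 -c "
from h import *
snap('scene','s18');crop('s18',80,130,210,240,6,'s18c')
to(444.8,-153.8,38.5,96.9)"
```

```text
t 28.93 pos [ 445.2 -153.2   70.6] open 0.449 F [-0.3 -0.3 -1.1]
dp [ -0.4  -0.6 -32.1] turn [ 0.0003  0.0002 -0.0016]
```

View pics/s18c.png

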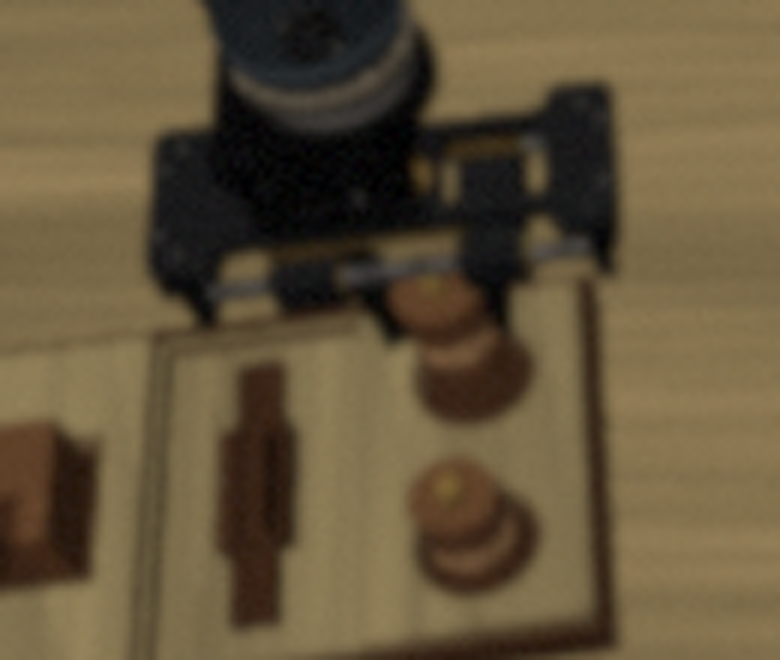

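Clamp A stands in the far pocket, and clamp B is above the near pocket at crop (475,370). Lowering it.

Emit:
send_rows(
  fingers=[0.35, 0.35, 0.35, 0.35, 0.35, 0.35, 0.35, 0.35],
  dp=[
    [0, -0.6, -6],
    [0, -0.6, -12],
    [0, -0.6, -18],
    [0, -0.6, -23],
    [0, -0.6, -27],
    [0, -0.6, -30],
    [0, -0.6, -31],
    [0, -0.6, -31],
  ],
  turn=[
    [0, 0, -0.002],
    [0, 0, -0.002],
    [0, 0, -0.002],
    [0, 0, -0.002],
    [0, 0, -0.002],
    [0, 0, -0.002],
    [0, 0, -0.002],
    [0, 0, -0.002],
  ],
)

```text
time_s: 29.6
position: [0.445, -0.1537, 0.0392]
tcp_rot: [[-0.0, -0.993, -0.12], [0.0, -0.12, 0.993], [-1.0, 0.0, 0.0]]
force: [0.1, 0.5, -1.8]
opening: 0.451
```

```bash
python3 -c "
from h import *
to(444.8,-153.8,38.5,96.9)
snap('scene','s19');crop('s19',80,130,210,240,6,'s19c')"
```

```text
t 29.6 pos [ 445.  -153.7   39.2] open 0.451 F [ 0.1  0.5 -1.8]
dp [-0.2 -0.1 -0.7] turn [-0.0001 -0.0004  0.0006]
```

View pics/s19c.png

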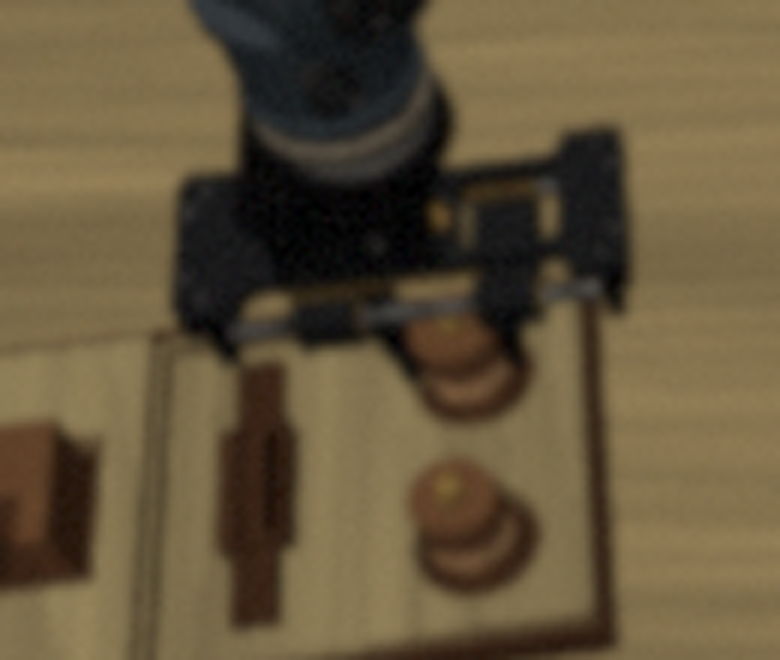

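Clamp B is seated in the near pocket. I'll release, rise and move clear.

Emit:
send_rows(
  fingers=[0.35, 0.35, 0.35, 0.62, 0.62, 0.62, 0.62],
  dp=[
    [0, 0, -0.8],
    [0, 0, -0.8],
    [0, 0, -0.8],
    [0, 0, -0.8],
    [0, 0, -0.8],
    [0, 0, -0.8],
    [0, 0, -0.8],
  ],
  turn=[
    [0, 0, 0],
    [0, 0, 0],
    [0, 0, 0],
    [0, 0, 0],
    [0, 0, 0],
    [0, 0, 0],
    [0, 0, 0],
  ],
)

```text
time_s: 30.23
position: [0.4452, -0.1538, 0.0388]
tcp_rot: [[0.0, -0.993, -0.12], [-0.0, -0.12, 0.993], [-1.0, -0.0, -0.0]]
force: [0.6, -0.4, 0.3]
opening: 0.599
```

Emit:
send_rows(
  fingers=[0.62, 0.62, 0.62, 0.65, 0.65, 0.65, 0.65],
  dp=[
    [0, 0, 8],
    [0, 0, 20],
    [0, 0, 45],
    [0, 0, 80],
    [0, 0, 115],
    [0, 0, 125],
    [0, 0, 125],
  ],
  turn=[
    [0, 0, 0],
    [0, 0, 0],
    [0, 0, 0],
    [0, 0, 0],
    [0, 0, 0],
    [0, 0, 0],
    [0, 0, 0],
  ],
)

```text
time_s: 30.82
position: [0.4472, -0.1549, 0.1674]
tcp_rot: [[0.007, -0.993, -0.12], [-0.005, -0.12, 0.993], [-1.0, -0.007, -0.006]]
force: [0.5, 0.8, -0.6]
opening: 0.649
```

Emit:
send_rows(
  fingers=[0.65, 0.65, 0.65, 0.65, 0.65, 0.65, 0.65, 0.65, 0.65, 0.65],
  dp=[
    [5, 38, 10],
    [10, 76, 20],
    [15, 114, 20],
    [20, 152, 20],
    [25, 190, 20],
    [28, 228, 20],
    [28, 265, 20],
    [28, 280, 20],
    [28, 280, 20],
    [28, 280, 20],
  ],
  turn=[
    [0, 0, 0],
    [0, 0, 0],
    [0, 0, 0],
    [0, 0, 0],
    [0, 0, 0],
    [0, 0, 0],
    [0, 0, 0],
    [0, 0, 0],
    [0, 0, 0],
    [0, 0, 0],
  ],
)

```text
time_s: 31.65
position: [0.4741, 0.1257, 0.1864]
tcp_rot: [[0.005, -0.992, -0.123], [-0.005, -0.123, 0.992], [-1.0, -0.004, -0.006]]
force: [0.6, -0.7, 0.3]
opening: 0.65
```

Run:
```python
from obj import *
snap('top','t20');crop('t20',310,140,440,240,6,'t20c')
snap('scene','s20');crop('s20',0,100,512,300,1.5,'s20c')
for t in ('t20','s20'): print(t);objs(t,.036,.085)
print(bot.read_state()['time_s'],bot.read_state()['qvel'].round(1))
```

```text
t20
px 173.7 62.4 n 115 mean [866.1 369.8  59.6] rect c [864.8 370.3] size [23.4 38.2] ang 41.5
px 179.8 79.4 n 118 mean [812.3 347.5  61.8] rect c [818.  346.4] size [27.7 71.6] ang 25.8
px 111.4 86.4 n 49 mean [797.6 556.9  38.3] rect c [799.9 556.7] size [23.3 52.3] ang 7.4
px 418.5 98.1 n 311 mean [ 787.7 -357.9   48.8] rect c [ 790.4 -353.1] size [91.8 44.1] ang 73.6
px 264.3 106.2 n 95 mean [737.8 100.9  60. ] rect c [740.9 100.1] size [18.3 49.6] ang 1.2
px 488.2 133.8 n 863 mean [ 684.7 -569.3   64. ] rect c [ 681.3 -557.3] size [161. 103.] ang 21.0
px 271.0 143.2 n 115 mean [633.9  78.6  43.3] rect c [632.7  77.9] size [45.1 26.2] ang 86.6
px 349.7 179.0 n 182 mean [ 533.7 -142.7   64.5] rect c [ 534.6 -143.2] size [37.4 40. ] ang 46.2
px 418.7 189.5 n 344 mean [ 511.8 -347.5   51.3] rect c [ 515.3 -350.1] size [62.1 50. ] ang 6.6
px 492.8 209.5 n 1723 mean [ 460.  -580.3   48.1] rect c [ 460.4 -577.9] size [131. 149.] ang 87.7
px 267.0 202.4 n 67 mean [462.3  86.2  56.4] rect c [464.5  86. ] size [44.4 15.7] ang 88.1
px 353.0 210.5 n 173 mean [ 445.6 -152.    64.5] rect c [
[... 800 characters left out ...]
g 0.6
px 249.8 304.9 n 111 mean [780.7 102.9  60.6] rect c [776.  100.9] size [52.3 21.7] ang 89.2
px 56.0 319.8 n 754 mean [ 795.1 -342.2   46.2] rect c [ 795.5 -337.9] size [117.8  40.9] ang 69.0
px 362.5 312.9 n 76 mean [807.2 358.3  65.3] rect c [807.8 357.3] size [ 7.4 37.3] ang 5.6
px 377.0 322.5 n 156 mean [827.9 388.3  61.1] rect c [826.6 385. ] size [35.3 18. ] ang 55.6
px 355.0 336.7 n 136 mean [856.4 333.6  61.8] rect c [853.  337.1] size [67.  23.2] ang 31.4
px 86.3 331.7 n 59 mean [ 822.5 -271.4   38.4] rect c [ 821.8 -271.6] size [17.6 19.7] ang 80.4
px 378.8 338.0 n 51 mean [860.5 385.4  61.2] rect c [863.3 383.2] size [ 5.  26.1] ang 50.3
31.75 [-1.1 -0.2 -0.1  0.1  0.1  0.2]
```

View pics/t20c.png

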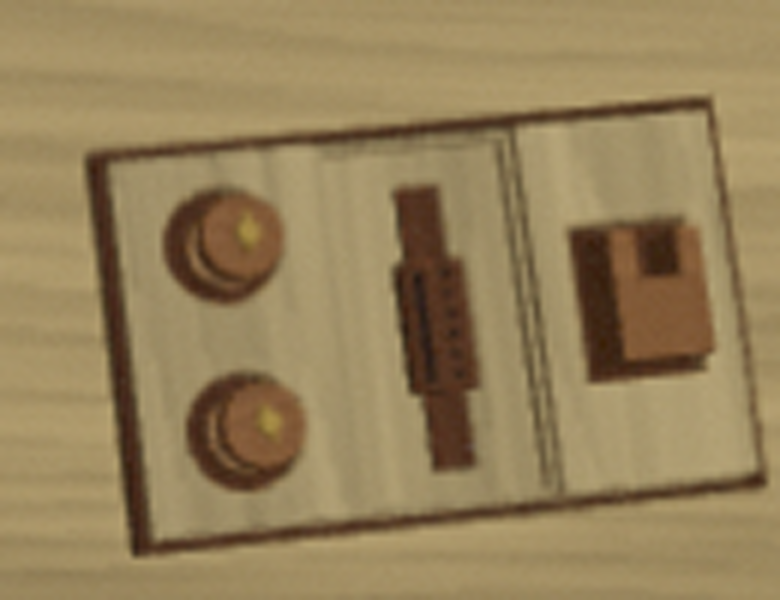

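View pics/s20c.png

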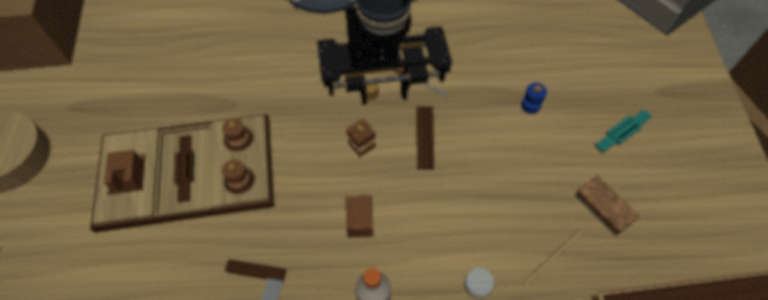

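All four parts are in place and the look-alikes haven't moved. Disc tops read 64 mm, against 55 mm on the bench, which fits the 10 mm pocket floors. Handing in.

```bash
python3 -c "
from h import *
print(bot.hand_in())"
```

```text
the job is handed in; nothing more can be done
None
```

I made up the kit tray and handed it in at about 32 s on the robot's clock. I placed the parts in the order asked:
- **Neck block:** the notched block is in the rectangular pocket, with the notch toward +x.
- **Bridge:** the finished bridge lies flat and right way up, lengthwise in the open bay.
- **Clamps:** the two round clamps stand upright, one in each round pocket.

**Last checks:**
- **Pictures:** both cameras show all four parts seated. The arm is well clear of the tray.
- **Heights:** these fit parts resting on the 10 mm floors. The block top read 51 mm (median 53–54 mm when checked right after placing; nominal 54 mm). The clamp disc tops read 63–65 mm (nominal 66 mm). I didn't measure the bridge's height.
- **Look-alikes:** the plain block, square clamp and blue clamp measured within about 1 mm of where they started (scene camera). I checked the bridge blank and the turquoise bridge only by eye, and they look unmoved.
- **Forces:** outside forces read after each move stayed under about 5 N.

**Disagreements:** the two cameras differed by 5–6 mm in x on the pocket positions, so I used the average. The pockets have 8–9 mm of play on each side, and every part went in without resistance. The arm also sometimes stopped up to 6 mm off its target, so I corrected its position before each grasp and release.

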